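Clamp two mortar cubes in the twin jig

ROBOT

A 6-joint arm with a two-finger parallel gripper is mounted at the origin on the work surface. World frame = base frame: x ahead of the robot, y to its left, z up, the work surface at z = 0. Lengths are in mm, angles in rad, forces in N, time in s.
With the tool pointing down it reaches from about 350 to 975 mm from the base axis. Payload 7.1 kg.
Tool frame: the origin (TCP) lies at the very end of the fingers, on their centre line; the grasp point (between the pads) lies 19 mm behind it (ctrl.grip_depth is the distance from the TCP to the grasp point, in mm); x points along the fingers, z is the direction in which the jaws open and shut, and the axes are right-handed (so a half turn about x gives the same grasp; the last joint's range is limited). The gripper opens to 88 mm and grips with 3 to 60 N. Pads are 20 mm wide; open, the fingers measure 115 mm over their backs; the gripper's body (75 mm by 178 mm) begins 61 mm behind the grasp point.
Start: joints at [1.174, 0.423, 1.63, -0, 1.089, -0.019], TCP at [230.516, 580.919, 222.675] pointing down, gripper open.
Joint ranges: [-3, 3], [-0.9, 2.11], [0.09, 2.58], [-1.31, 4.45], [0.11, 2.69], [-2.54, 2.54]. Speed limits (rad/s): [2.39, 2.39, 3.01, 3.14, 3.14, 3.14].

INTERFACE

Orientations are given as a rotation vector (axis times angle).
In Python, from workcell import ctrl gives the robot as it stands. The module is installed in compiled form; this text tells all that it offers.
- The arm moves only by the tool send_rows, never from a script. Its argument "rows" is a list of rows, each a list of 4 numbers: the shift along the tool's x, y, z in mm, then the turn about the tool's x in rad. In form: [[x, y, z, turn], ...]. A call has 1 to 10 rows; each row shifts and turns the pose as measured when the row begins, along the tool's axes as they then stand; what a row does not reach is not made up. A row lasts 1/12 s, in which the tool goes at most 41.7 mm and 7.16 degrees, less where a joint would pass 70% of its speed; a pose out of reach is approached as far as the arm can. A call with a gripper value outside its range is refused whole. "fingers" is the opening, from 0 (shut) to 1 (fully open), set as the call begins (left out, the last holds). The fingers move at their own pace and stop on an object; the grip force is fixed at half the most. Time passes only in rows, so rows that do not move let the fingers close. It gives the time, the measured TCP pose, the force and the opening at its end, in the units of the state.
- ctrl.get_obs(): the state, without advancing time (a new reading comes with each control period).
- ctrl.get_image(name): name is "side" or "top" or "wrist"; returns a dict with "img" (420x560x3 uint8, red, green, blue), "depth" (420x560 float32, mm along the optical axis (not along the pixel's ray), 0 where there is no reading), "mtx" (3x3 intrinsics, pixels), "world_from_camera" (4x4, takes a point from camera to world coordinates). Camera axes: x right, y down, z forward; pixel columns grow to the right and rows downward; lengths in mm; the calibration is good to about 2 mm. A picture is of the moment at which its call begins.
- ctrl.close_job(): hands the job in, once; it reports no verdict.
The state is a dict: "t": time; "qpos": joint angles; "qvel": joint speeds; "joint_torque": joint torques, N m; "ee_pos": TCP position; "orientation": TCP orientation; "ft_force": force on the tool from outside, world axes, zero at the start; "moment": the same for the moment, N m; "width": finger opening in mm.
Only numpy, scipy, OpenCV 4.12 (cv2) and the standard library are available. Lean on these libraries where they do the work, as an engineer would, in place of code of your own. Each camera call takes 0.05 s, during which the arm holds its last target.

TASK

Take the flat-bladed key from its block and tighten both captive screws of the jig clockwise with it, each until its cube is clamped firmly against its stop, feeling for the point where the screw goes stiff and not overtightening. Then put the key back upright in its own pocket, fully down on its collar. Turn the screws only with the key, and do not knock the other tools, cubes and things about.

Things in the scene. Friction and masses are not known exactly. Their poses are not given: they have to be found in the camera images.
- key_grip (a point): Flat-bladed key (loose, about 0.22 kg, 112 mm tall), upright in a pocket of the key block: black paddle handle, steel shank, flat blade at the foot. This point: centre of the paddle, 50 mm wide (this x axis), 14 mm thick (y: pinch here), 46 mm tall; 89 mm above the blade's tip; z up. Below it a round collar, diameter 40 mm, spans 60 to 66 mm above the tip and rests on the block.
- key_tip (a point): Middle of the lower edge of the same key's blade. Blade 24 mm wide (this x axis), 5 mm thick (y), 18 mm tall, its lowest 5 mm reduced to 20 x 3 mm as a lead-in; above it the round shank, diameter 14 mm. It works either way round (half turn).
- key_block: Fixed plywood block, 75 mm (its x) by 170 mm (y) by 64 mm tall, origin at the centre of its underside. Two pockets right through it at y = +45 and -45 mm (x = 0), 20 mm along x, 30 mm along y. The key stands in either one (it varies), blade width along the block's y, tip 4 mm above the table, collar on the block's top.
- box_key: The other tool in the key block (loose, not for this job): round black knob of diameter 38 mm, round foot, 98 mm tall; origin at its foot.
- jig: Fixed steel twin jig, base plate 220 x 220 x 12 mm; origin on the table midway between its two nests, at its y = +50 mm (left) and -50 mm (right). Each nest has a back stop on the +x side (set within a 4 mm range, not measured), a jaw on the -x side and in front of it a screw, axis at x = -80 mm, in a 46 x 50 mm block 42 mm high. The cubes' tops, 82 mm above the table, are the highest part.
- slot_l (a point): Mouth of the key slot of the left (+y of the jig) screw: on the screw's upright axis at the top face of its round steel head (diameter 44 mm), 57 mm above the table. The closed-ended slot is 28 mm long (along this point's x axis, which turns with the screw), 8 mm wide, 10 mm deep with a solid floor.
- screw_l (a joint): Angle of the left (+y of the jig) captive cam screw, rad; grows clockwise seen from above = tightening; starts at 0 to 0.25, end stop at 1.65. At 0 the slot lies 0.6 rad anticlockwise of the jig's y axis. 1 rad moves its jaw 7.5 mm. It stays where left. It takes 0.3 N m while the jaw is free, up to 0.07 N m more while pushing the cube, then 0.0075 N m more per N of clamping. The cube meets its stop at 0.5 to 1.1 rad.
- jaw_l: The left (+y of the jig) steel jaw, 8 x 56 x 30 mm, driven by its screw towards +x of the jig on stiff spring washers: once the cube is against its stop, the clamping force grows by about 110 N per rad of the screw. Origin in the middle of the face that meets the cube.
- cube_l: 70 mm mortar cube (0.78 kg, grey) lying loose in the left (+y of the jig) nest, a few mm of play between jaw and stop; origin at the centre of its underside. Firmly clamped from 15 N of jaw force (0.11 N m of screw torque above free running); above 60 N (0.45 N m above free running) it is overtightened.
- slot_r (a point): Mouth of the key slot of the right (-y of the jig) screw: on the screw's upright axis at the top face of its round steel head (diameter 44 mm), 57 mm above the table. The closed-ended slot is 28 mm long (along this point's x axis, which turns with the screw), 8 mm wide, 10 mm deep with a solid floor.
- screw_r (a joint): Angle of the right (-y of the jig) captive cam screw, rad; grows clockwise seen from above = tightening; starts at 0 to 0.25, end stop at 1.65. At 0 the slot lies 0.6 rad anticlockwise of the jig's y axis. 1 rad moves its jaw 7.5 mm. It stays where left. It takes 0.3 N m while the jaw is free, up to 0.07 N m more while pushing the cube, then 0.0075 N m more per N of clamping. The cube meets its stop at 0.5 to 1.1 rad.
- jaw_r: The right (-y of the jig) steel jaw, 8 x 56 x 30 mm, driven by its screw towards +x of the jig on stiff spring washers: once the cube is against its stop, the clamping force grows by about 110 N per rad of the screw. Origin in the middle of the face that meets the cube.
- cube_r: 70 mm mortar cube (0.78 kg, grey) lying loose in the right (-y of the jig) nest, a few mm of play between jaw and stop; origin at the centre of its underside. Firmly clamped from 15 N of jaw force (0.11 N m of screw torque above free running); above 60 N (0.45 N m above free running) it is overtightened.
- spare_cube: Bystander, loose: 70 mm mortar cube standing on the table beside the jig; origin on its underside.
- weight: Bystander, loose: steel cylinder, diameter 60, height 55 mm; origin on its underside.
- brush: Bystander, loose: hand brush lying on the table; origin on its underside.
- spatula: Bystander, loose: spatula lying on the table; origin on its underside.
- mix_bowl: Bystander, loose: steel bowl, diameter 110, height 50 mm; origin on its underside.

How it is judged (in metres and radians):
On the way, in this order (a step that is already met when the one before it is completed fails the run):
1. the flat key is held, lifted clear of its block (height (world z) of key_tip above 0.066 m and contact force between the fingers and flat_key above 1 N), for 0.1 s.
2. one of the two cubes is clamped firmly (at least 15 N) ((contact force between jaw_l and cube_l above 15 N or contact force between jaw_r and cube_r above 15 N)), for 0.2 s.
3. both cubes are clamped firmly (contact force between jaw_l and cube_l above 15 N and contact force between jaw_r and cube_r above 15 N), for 0.2 s.
At the end, for the whole second after the job is handed in: Both cubes held by their jaws with at least 15 N (never more than 60 N), and the flat key released, at rest and upright (within 0.12 rad) in the pocket it came from, resting on its collar (tip within 4 mm of its first height) (all of step 3 and height (world z) of key_tip below 0.008 m and angle between key_grip's own z axis and vertical below 0.12 rad and distance of key_tip from where it was at the start of the episode below 0.02 m and linear speed of flat_key below 0.02 m/s); the robot touches nothing.
It fails at once if a cube is overtightened (jaw force above 60 N) (contact force between jaw_l and cube_l above 60 N or contact force between jaw_r and cube_r above 60 N).
It fails at once if the robot itself turns or pushes a screw or jaw instead of the key (contact force between any of the fingers, the arm and screw_l above 1 N or contact force between any of the fingers, the arm and screw_r above 1 N or contact force between any of the fingers, the arm and jaw_l above 1 N or contact force between any of the fingers, the arm and jaw_r above 1 N).
It fails at once if another tool, cube or thing is displaced by more than 30 mm (distance of any of box_key, spare_cube, weight, brush, spatula, mix_bowl from where it was at the start of the episode above 0.03 m).
It also fails if it takes over 67 s, if anything falls off the work surface, if the arm or the gripper's body presses on something with over 40 N, if the wrist force passes 120 N, or if a joint passes its speed limit or range.

## Working session

There is one attempt and no reset: what is moved stays moved. The work goes in short steps, Python scripts to look and compute and a tool call to move; the robot and the scene stay as the last step left them, time stands still between calls to the robot, and variables do not carry over. Pictures are saved under pics/ and viewed, and the job is handed in when it is done.

Besides the shell and the picture viewer there is one more tool, called after "Call:" as name(argument=value, ...), one argument or row to a line, values as JSON. send_rows: Moves the arm, as the interface text tells. Its arguments: {"type":"object","properties":{"rows":{"type":"array"},"fingers":{"type":"number"}},"required":["rows"]}

```bash
mkdir -p pics; cat > h.py <<'E'
import numpy as np, cv2
from workcell import ctrl
def snap(n,f):
    d=ctrl.get_image(n); cv2.imwrite('pics/'+f+'.png',d['img'][:,:,::-1]); np.savez('pics/'+f+'.npz',**d); return d
def world(d,u,v,z=None):
    K=d['mtx'];T=d['world_from_camera']
    r=np.linalg.inv(K)@np.array([u,v,1.0])
    if z is None:
        p=r*d['depth'][int(round(v)),int(round(u))]
        return T[:3,:3]@p+T[:3,3]
    R=T[:3,:3]@r; s=(z-T[2,3])/R[2]
    return T[:3,3]+s*R
E
python3 - <<'E'
from h import *
o=ctrl.get_obs()
for k in o: print(k,o[k])
for n in ['side','top','wrist']:
    d=snap(n,n+'0'); print(n,d['world_from_camera'].round(3).tolist(), d['mtx'].tolist())
E
```

```text
t 0.0
qpos [ 1.17400045e+00  4.23813677e-01  1.63067827e+00  1.53930344e-06
  1.08856757e+00 -1.89916993e-02]
qvel [ 0.00011675  0.00097104 -0.00103617  0.00116932  0.00105335  0.00088774]
joint_torque [ 1.45065192e-04 -5.44603801e+01 -2.73660725e+01  6.42822054e-02
  2.27578398e-02 -1.28432598e-04]
ee_pos [230.31239185 580.43645193 221.92325328]
orientation [-0.92737946  1.3658354   0.92606024]
ft_force [ 0.55375655 -0.22767377 -0.0181845 ]
moment [-0.04292183  0.02714847  0.00695512]
width 87.74278996251186
side [[0.831, -0.362, 0.423, 62.184], [-0.557, -0.543, 0.629, -747.893], [0.002, -0.758, -0.652, 827.065], [0.0, 0.0, 0.0, 1.0]] [[447.6941620666998, 0.0, 279.81567095835226], [0.0, 447.6941620666998, 215.87505617588843], [0.0, 0.0, 1.0]]
top [[-0.005, -0.992, 0.122, 428.265], [-1.0, 0.004, -0.008, -11.718], [0.008, -0.122, -0.992, 1052.845], [0.0, 0.0, 0.0, 1.0]] [[393.2278014968578, 0.0, 275.3041823417265], [0.0, 393.2278014968578, 208.2388772052648], [0.0, 0.0, 1.0]]
wrist [[0.368, 0.899, 0.237, 166.013], [0.93, -0.355, -0.096, 605.751], [-0.002, 0.255, -0.967, 384.031], [0.0, 0.0, 0.0, 1.0]] [[294.006949102275, 0.0, 280.63140027064617], [0.0, 294.006949102275, 208.6439833969066], [0.0, 0.0, 1.0]]
```

View pics/top0.png

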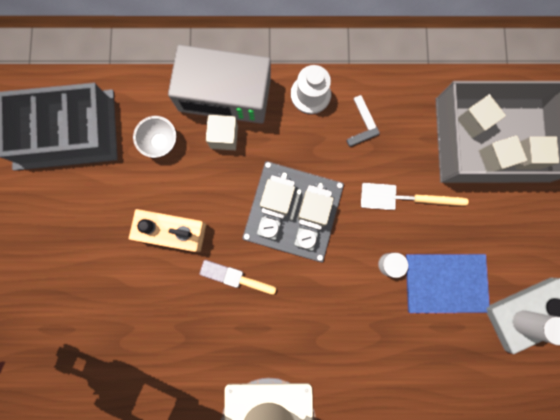

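View pics/side0.png

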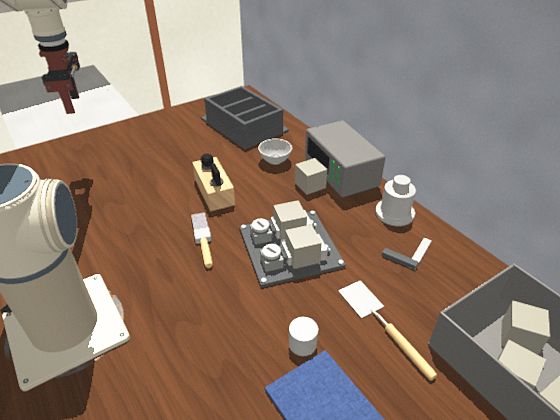

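View pics/wrist0.png

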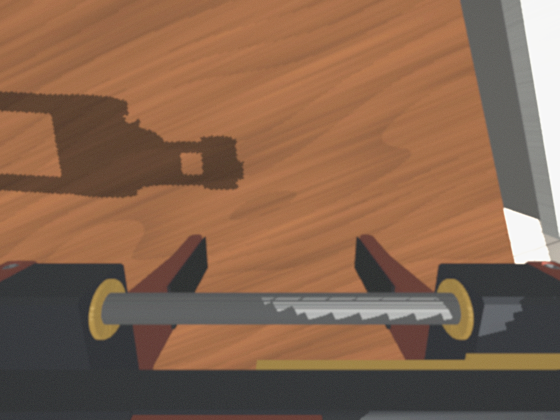

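The top view shows the key block at about (168,231), with the flat key at (182,233) and the box key knob at (146,227). The jig is at (294,211), with screw heads at about (268,229) and (306,238). The start wrist view sees only table.

```bash
python3 - <<'E'
from h import *
d=dict(np.load('pics/top0.npz'))
im=d['img'][:,:,::-1]
a=cv2.resize(im[195:265,120:215],None,fx=8,fy=8,interpolation=cv2.INTER_CUBIC);cv2.imwrite('pics/tk.png',a)
a=cv2.resize(im[155:265,240:350],None,fx=5,fy=5,interpolation=cv2.INTER_CUBIC);cv2.imwrite('pics/tj.png',a)
for n in ['top','side']:
  d=dict(np.load(f'pics/{n}0.npz'))
  v,u=np.mgrid[0:420,0:560]
  r=np.stack([u,v,np.ones_like(u)],-1)@np.linalg.inv(d['mtx']).T*d['depth'][...,None]
  P=r@d['world_from_camera'][:3,:3].T+d['world_from_camera'][:3,3]
  # key block top
  m=(P[...,2]>58)&(P[...,2]<70)&(P[...,0]>250)&(P[...,0]<500)&(P[...,1]>120)&(P[...,1]<400)
  Q=P[m]; print(n,len(Q),Q.mean(0))
  rc=cv2.minAreaRect(Q[:,:2].astype(np.float32));print('block',rc)
  m=(P[...,2]>72)&(P[...,2]<125)&(P[...,0]>250)&(P[...,0]<500)&(P[...,1]>120)&(P[...,1]<400)
  Q=P[m]
  for q in Q[::3]: print(q.round(0),end=' ')
  print()
  m=(P[...,2]>53)&(P[...,2]<61)&(P[...,0]>250)&(P[...,0]<460)&(P[...,1]>-150)&(P[...,1]<90)
  print('heads'); 
  nl,lab,st,c=cv2.connectedComponentsWithStats(m.astype(np.uint8))
  for i in range(1,nl):
    if st[i,4]>15: print(st[i],c[i],P[lab==i].mean(0).round(1),P[lab==i].min(0).round(),P[lab==i].max(0).round())
  m=(P[...,2]>79)&(P[...,2]<87)&(P[...,0]>350)&(P[...,0]<560)&(P[...,1]>-150)&(P[...,1]<90)
  nl,lab,st,c=cv2.connectedComponentsWithStats(m.astype(np.uint8))
  for i in range(1,nl):
    if st[i,4]>15: print('cube',P[lab==i].mean(0).round(1),cv2.minAreaRect(P[lab==i][:,:2].astype(np.float32)))
  m=(P[...,2]>8)&(P[...,2]<17)&(P[...,0]>250)&(P[...,0]<560)&(P[...,1]>-180)&(P[...,1]<110)
  nl,lab,st,c=cv2.connectedComponentsWithStats(m.astype(np.uint8))
  for i in range(1,nl):
    if st[i,4]>100: print('base',cv2.minAreaRect(P[lab==i][:,:2].astype(np.float32)))
E
```

```text
top 867 [475.21967305 249.51354372  64.64291797]
block ((472.8323974609375, 258.02276611328125), (177.451416015625, 52.55746078491211), 89.56964111328125)
[499. 315.  99.] [499. 308. 100.] [499. 300. 101.] [499. 292. 104.] [499. 286.  99.] [500. 282.  90.] [498. 229. 116.] [497. 313.  99.] [497. 305. 100.] [497. 298. 101.] [496. 290. 103.] [497. 285.  95.] [495. 234. 115.] [495. 226. 116.] [495. 219. 116.] [495. 214. 110.] [494. 310. 101.] [494. 302. 102.] [494. 295. 103.] [494. 289.  99.] [495. 284.  89.] [493. 231. 116.] [493. 224. 117.] [493. 217. 116.] [493. 210. 114.] [493. 204. 111.] [496. 198.  73.] [492. 306.  97.] [492. 297. 102.] [492. 291.  98.] [492. 287.  90.] [490. 236. 116.] [490. 229. 115.] [490. 222. 116.] [490. 214. 116.] [490. 206. 121.] [490. 200. 115.] [490. 193. 114.] [490. 308.  98.] [489. 300.  99.] [489. 294.  98.] [490. 290.  88.] [488. 233. 118.] [488. 226. 117.] [488. 219. 116.] [488. 212. 115.] [488. 205. 115.] [488. 197. 119.] [488. 191. 113.] [489. 187. 101.] [487. 305.  93.] [487. 298.  92.] [488. 293.  86.] [486. 231. 115.] [486. 224. 115.] [486. 217.
[... 2111 characters left out ...]
89.  95.] [481. 216.  75.] [479. 190.  92.] [487. 188.  90.] [476. 191.  89.] [483. 187.  89.] [478. 211.  73.] [477. 187.  88.] [485. 186.  85.] [478. 190.  82.] [486. 188.  80.] [479. 188.  80.] [489. 188.  76.] [478. 192.  74.] 
heads
[262 249   9   9  29] [265.13793103 253.24137931] [456.  -99.5  56.4] [ 452. -115.   53.] [460. -83.  60.]
cube [550.7 -25.9  81.7] ((551.6218872070312, -17.485801696777344), (69.43659973144531, 21.926828384399414), 82.86585235595703)
cube [ 536.8 -118.9   81.6] ((538.8974609375, -115.90130615234375), (69.79299926757812, 50.721168518066406), 79.92278289794922)
base ((516.0923461914062, -58.93809509277344), (222.5016632080078, 150.21484375), 73.6041030883789)
```

View pics/tk.png

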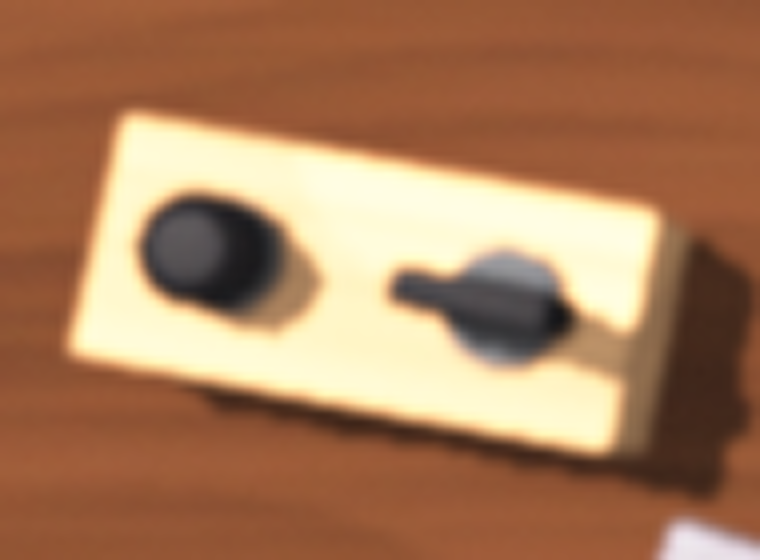

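View pics/tj.png

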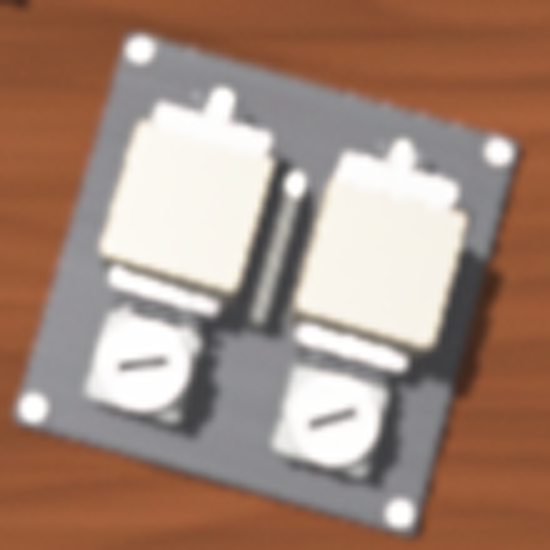

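```bash
cat >> h.py <<'E'
def cloud(d):
  v,u=np.mgrid[0:420,0:560]
  r=np.stack([u,v,np.ones_like(u)],-1)@np.linalg.inv(d['mtx']).T*d['depth'][...,None]
  return r@d['world_from_camera'][:3,:3].T+d['world_from_camera'][:3,3]
def box(P,x,y,z):
  return (P[...,0]>x[0])&(P[...,0]<x[1])&(P[...,1]>y[0])&(P[...,1]<y[1])&(P[...,2]>z[0])&(P[...,2]<z[1])
def rect(Q):
  return cv2.minAreaRect(np.ascontiguousarray(Q[:,:2]).astype(np.float32))
def comps(P,m,nmin=15):
  nl,lab,st,c=cv2.connectedComponentsWithStats(m.astype(np.uint8))
  for i in range(1,nl):
    if st[i,4]>=nmin:
      Q=P[lab==i]; r=rect(Q); print(st[i,4],c[i].round(1),'mean',Q.mean(0).round(1),'rect',np.round(r[0],1),np.round(r[1],1),round(r[2],1))
E
python3 - <<'E'
from h import *
from scipy.spatial.transform import Rotation as R
print(R.from_rotvec(ctrl.get_obs()['orientation']).as_matrix().round(3))
for n in ['top','side']:
  d=dict(np.load(f'pics/{n}0.npz')); P=cloud(d); print(n)
  print('block'); comps(P,box(P,(350,650),(120,450),(59,69)))
  print('key'); comps(P,box(P,(350,650),(120,450),(109,125)))
  print('knob'); comps(P,box(P,(350,650),(260,450),(85,107)))
  print('heads'); comps(P,box(P,(350,650),(-180,90),(52,61)))
  print('cubes'); comps(P,box(P,(350,680),(-180,90),(78,87)))
  print('base'); comps(P,box(P,(350,680),(-240,150),(8,17)))
E
```

```text
[[-0.    -0.929  0.369]
 [-0.001  0.369  0.929]
 [-1.     0.    -0.001]]
top
block
1540 [166.1 230.4] mean [495.5 254.1  64.5] rect [496.3 256.1] [171.4  75. ] 79.3
key
124 [178.5 232. ] mean [487.8 210.8 115.8] rect [488.  211.3] [49.1 13.9] 79.5
knob
198 [144.6 226.1] mean [503.7 297.2  99.2] rect [504.3 298.7] [34.1 35.4] 1.0
heads
193 [268.2 227.9] mean [501.   -1.9  57.5] rect [500.7  -1.5] [40.6 41. ] 89.8
199 [306.1 238.6] mean [473.4 -97.6  57.2] rect [473.7 -97.5] [40.9 43. ] 88.4
cubes
765 [277.1 196.1] mean [578.5 -24.6  82.2] rect [578.9 -24.8] [69.8 70.1] 73.2
777 [316.1 207.1] mean [ 550.4 -121.5   82.3] rect [ 550.7 -121.7] [70.1 70.5] 73.7
base
3475 [292.4 212.9] mean [544.6 -66.2  12.3] rect [549.9 -68.8] [220.  220.3] 73.7
20 [245.8 284.5] mean [357.1  57.   14.5] rect [358.5  59.1] [35.3  8.3] 76.3
side
block
637 [211.9 177.1] mean [489.7 242.3  63.7] rect [496.5 257.1] [179.8  75.9] 79.1
key
62 [214.3 168. ] mean [486.7 210.8 114.2] rect [487.3 211.1] [51.1 14.1] 79.1
knob
107 [206.3 158. ] mean [501.7 294.   96.3] rect [503.  296.3] [36.6 32.2] 17.9
heads
163 [259.8 224. ] mean [501.3  -2.5  56.3] rect [501.7  -2.5] [43.4 42.1] 28.6
77 [291.5 225.6] mean [565.7 -53.4  56.7] rect [565.  -51.7] [30.3 76.2] 49.0
100 [302.5 250.7] mean [ 535.7 -142.6   56.6] rect [ 529.4 -133.3] [48.1 95.7] 28.9
186 [270.6 250.2] mean [472.7 -98.1  56.4] rect [472.7 -97.5] [43.1 41.3] 56.3
cubes
488 [289.3 210.8] mean [577.7 -25.7  81.5] rect [578.7 -23.8] [72.9 71.2] 73.7
589 [302.5 236.3] mean [ 549.5 -122.5   81.5] rect [ 550.6 -121. ] [73.8 70.1] 73.1
base
2077 [289.8 255.5] mean [ 528.2 -101.3   11.8] rect [549.9 -69. ] [222.3 220.7] 73.5
38 [200.2 223.7] mean [390.1 128.   15.7] rect [394.1 129.1] [32.3 43.6] 14.9
35 [206.5 239.8] mean [376.2  62.9  14. ] rect [371.   58.6] [43.5 18.6] 55.4
26 [199.7 243. ] mean [356.3  62.4  13.7] rect [356.4  56.8] [50.8 12. ] 89.2
```

Call:
send_rows(
  rows=[
    [0,-31.3,-20.7,0],
    [0,-31.3,-20.7,0],
    [0,-31.3,-20.7,0],
    [0,-31.3,-20.7,0],
    [0,-31.3,-20.7,0],
    [0,-31.3,-20.7,0],
    [0,-31.3,-20.7,0],
    [0,-31.3,-20.7,0],
    [0,-31.3,-20.7,0],
    [0,-31.3,-20.7,0],
  ],
  fingers=1,
)

```text
t: 0.98
ee_pos: [448.7, 265.7, 219.6]
orientation: [-0.935, 1.362, 0.937]
ft_force: [0.8, 0.3, 0.6]
width: 87.9
```

Call:
send_rows(
  rows=[
    [0,0,0,0.12],
    [0,0,0,0.12],
    [0,0,0,0.12],
    [0,0,0,0.12],
    [0,0,0,0.12],
    [0,0,0,0.12],
    [0,0,0,0.12],
    [0,0,0,0.12],
    [0,0,0,0.12],
    [0,0,0,0.12],
  ],
)

```text
t: 1.82
ee_pos: [452.6, 255.7, 217.8]
orientation: [0.029, 1.575, -0.035]
ft_force: [-0.1, 0.3, -0.0]
width: 87.7
```

```bash
cat >> h.py <<'E'
from scipy.spatial.transform import Rotation as Ro
def go(tx,ty,tz,zang=None):
  o=ctrl.get_obs(); M=Ro.from_rotvec(o['orientation']).as_matrix(); p=np.array(o['ee_pos'])
  d=M.T@(np.array([tx,ty,tz])-p); za=np.degrees(np.arctan2(M[1,2],M[0,2]))
  print('t',round(o['t'],2),'pos',p.round(1),'zang',round(za,2),'xdir',M[:,0].round(4),'toolDelta',d.round(2), 'turn', None if zang is None else round(np.radians(za-zang),4))
  print('F',np.round(o['ft_force'],2),'M',np.round(o['moment'],3),'w',round(o['width'],1),'q',np.round(o['qpos'],3))
E
python3 -c "
from h import *
go(487.6,211.2,220,-10.7)"
```

```text
t 1.82 pos [452.6 255.7 217.8] zang -2.36 xdir [-0.0049 -0.0037 -1.    ] toolDelta [ -2.24 -43.05  36.77] turn 0.1455
F [-0.14  0.31 -0.01] M [-0.093  0.018 -0.036] w 87.7 q [ 4.920e-01  2.780e-01  1.861e+00 -1.000e-03  1.008e+00  5.340e-01]
```

Call:
send_rows(
  rows=[
    [0,-21.5,18.4,0],
    [0,-21.5,18.4,0],
    [0,0,0,0.073],
    [0,0,0,0.073],
    [0,0,0,0],
  ],
)

```text
t: 2.23
ee_pos: [488.1, 209.3, 216.9]
orientation: [0.154, 1.571, -0.162]
ft_force: [0.5, 0.7, -0.0]
width: 87.9
```

```bash
python3 - <<'E'
from h import *
go(487.6,211.2,220,-10.7)
d=snap('wrist','w1'); print(d['world_from_camera'].round(3).tolist())
P=cloud(d)
comps(P,box(P,(350,650),(120,350),(108,125)))
comps(P,box(P,(350,650),(120,350),(90,105)))
comps(P,box(P,(350,650),(120,350),(68,75)))
comps(P,box(P,(350,650),(120,350),(59,67)))
E
```

```text
t 2.23 pos [488.1 209.3 216.9] zang -11.52 xdir [-0.0065 -0.0043 -1.    ] toolDelta [-3.15  1.78 -0.91] turn -0.0144
F [ 0.5   0.71 -0.03] M [-0.075  0.006 -0.001] w 87.9 q [ 0.384  0.297  1.837 -0.002  1.015  0.586]
[[0.98, -0.191, -0.057, 503.079], [-0.199, -0.946, -0.255, 277.416], [-0.005, 0.261, -0.965, 378.51], [0.0, 0.0, 0.0, 1.0]]
770 [282.1 202.1] mean [490.2 213.6 115.6] rect [489.9 212.7] [48.9 13.2] 78.6
1379 [280.9 102.6] mean [506.5 300.   99.5] rect [506.6 300.1] [36.9 36.8] 45.4
33 [281.9 174.7] mean [494.5 236.1  98. ] rect [494.4 235.3] [ 2.8 13.6] 77.6
41 [282.5 122.2] mean [504.7 283.9  69.8] rect [504.9 285.2] [ 8.4 32.2] 83.7
247 [270.1 193.1] mean [477.4 215.   70. ] rect [476.1 215. ] [34.7 10.8] 78.2
260 [294.  193.1] mean [502.5 209.9  70. ] rect [503.5 209.5] [35.  10.9] 79.0
9027 [281.6 141. ] mean [499.7 263.8  64. ] rect [498.1 256. ] [170.6  75.2] 79.4
```

View pics/w1.png

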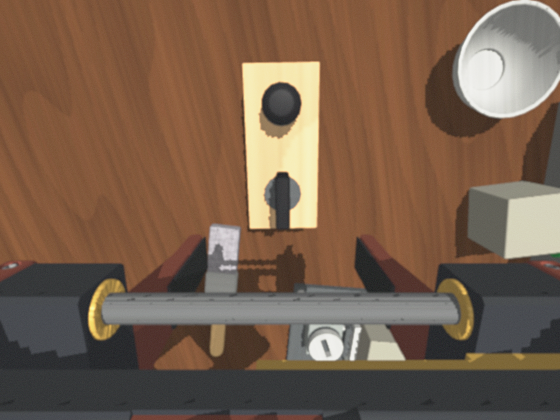

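The paddle is at pixel (282,200), centred between the fingers, with the knob at (281,103). The wrist estimate agrees with the other views to within 2 mm.

Call:
send_rows(
  rows=[
    [0,2.6,0,-0.014],
    [20,0,0,0],
    [20,0,0,0],
    [20,0,0,0],
    [20,0,0,0],
    [20,0,0,0],
    [15,0,0,0],
    [0,0,0,0],
  ],
)

```text
t: 2.95
ee_pos: [488.4, 215.8, 99.2]
orientation: [0.122, 1.569, -0.125]
ft_force: [-0.1, -0.1, 0.0]
width: 87.6
```

```bash
python3 - <<'E'
from h import *
go(488.5,212,76,-10.7)
E
```

```text
t 2.95 pos [488.4 215.8  99.2] zang -8.99 xdir [-0.0015 -0.0017 -1.    ] toolDelta [23.2  -3.66  0.69] turn 0.0298
F [-0.12 -0.13  0.01] M [-0.065  0.074  0.072] w 87.6 q [ 3.940e-01  4.730e-01  1.908e+00 -1.000e-03  7.620e-01  5.520e-01]
```

Call:
send_rows(
  rows=[
    [10,-3.6,0.7,0.03],
    [10,0,0,0],
    [0,0,0,0],
  ],
)

```text
t: 3.2
ee_pos: [488.8, 212.9, 78.5]
orientation: [0.144, 1.567, -0.146]
ft_force: [-0.1, -0.5, 0.1]
width: 87.7
```

```bash
python3 - <<'E'
from h import *
go(488.5,212,76,-10.7)
go(488.5,212,76,-10.7)
E
```

```text
t 3.2 pos [488.8 212.9  78.5] zang -10.6 xdir [-8.0e-04 -1.3e-03 -1.0e+00] toolDelta [ 2.53 -0.93 -0.08] turn 0.0017
F [-0.13 -0.5   0.14] M [-0.048  0.102  0.008] w 87.7 q [ 3.890e-01  5.070e-01  1.918e+00 -1.000e-03  7.180e-01  5.750e-01]
t 3.2 pos [488.8 212.9  78.5] zang -10.6 xdir [-8.0e-04 -1.3e-03 -1.0e+00] toolDelta [ 2.53 -0.93 -0.08] turn 0.0017
F [-0.13 -0.5   0.14] M [-0.048  0.102  0.008] w 87.7 q [ 3.890e-01  5.070e-01  1.918e+00 -1.000e-03  7.180e-01  5.750e-01]
```

Call:
send_rows(
  rows=[
    [2,-0.9,0,0],
    [0,0,0,0],
    [0,0,0,0],
    [0,0,0,0],
    [0,0,0,0],
    [0,0,0,0],
    [0,0,0,0],
    [0,0,0,0],
    [0,0,0,0],
    [0,0,0,0],
  ],
  fingers=0,
)

```text
t: 4.03
ee_pos: [490.8, 212.8, 79.4]
orientation: [0.146, 1.562, -0.143]
ft_force: [-0.0, 0.0, -0.5]
width: 24.5
```

```bash
python3 - <<'E'
from h import *
go(488.5,212,76,-10.7)
E
```

```text
t 4.03 pos [490.8 212.8  79.4] zang -10.55 xdir [ 4.5e-03  9.0e-04 -1.0e+00] toolDelta [ 3.41 -1.18 -2.16] turn 0.0026
F [-0.03  0.03 -0.53] M [-0.037  0.062  0.026] w 24.5 q [ 3.870e-01  5.050e-01  1.918e+00 -1.000e-03  7.140e-01  5.720e-01]
```

Call:
send_rows(
  rows=[
    [2.5,-0.5,-1,0],
    [0,0,0,0],
    [0,0,0,0],
    [0,0,0,0],
  ],
)

```text
t: 4.37
ee_pos: [489.7, 212.4, 76.6]
orientation: [0.145, 1.562, -0.143]
ft_force: [-0.9, 0.0, 1.5]
width: 14.1
```

```bash
python3 - <<'E'
from h import *
go(488.5,212,76,-10.7)
E
```

```text
t 4.37 pos [489.7 212.4  76.6] zang -10.55 xdir [ 4.5e-03  9.0e-04 -1.0e+00] toolDelta [ 0.61 -0.65 -1.09] turn 0.0027
F [-0.91  0.01  1.54] M [-0.085  0.203 -0.046] w 14.1 q [ 3.880e-01  5.090e-01  1.921e+00 -1.000e-03  7.070e-01  5.730e-01]
```

Call:
send_rows(
  rows=[
    [0,0,0,0],
    [0,0,0,0],
    [-5,0,0,0],
    [-10,0,0,0],
    [-15,0,0,0],
    [-20,0,0,0],
    [-20,0,0,0],
    [-20,0,0,0],
    [-20,0,0,0],
    [0,0,0,0],
  ],
)

```text
t: 5.2
ee_pos: [487.0, 211.3, 192.7]
orientation: [0.143, 1.566, -0.146]
ft_force: [1.4, 0.4, -2.0]
width: 14.0
```

```bash
python3 - <<'E'
from h import *
go(501,-2,190,12)
d=snap('side','s1'); a=cv2.resize(d['img'][90:230,150:300,::-1],None,fx=4,fy=4,interpolation=cv2.INTER_CUBIC);cv2.imwrite('pics/s1c.png',a)
E
```

```text
t 5.2 pos [487.  211.3 192.7] zang -10.53 xdir [-7.0e-04 -1.6e-03 -1.0e+00] toolDelta [   3.03 -207.12   52.75] turn -0.3933
F [ 1.41  0.41 -2.01] M [-0.065  0.002 -0.009] w 14.0 q [ 0.388  0.326  1.861 -0.002  0.956  0.572]
```

View pics/s1c.png

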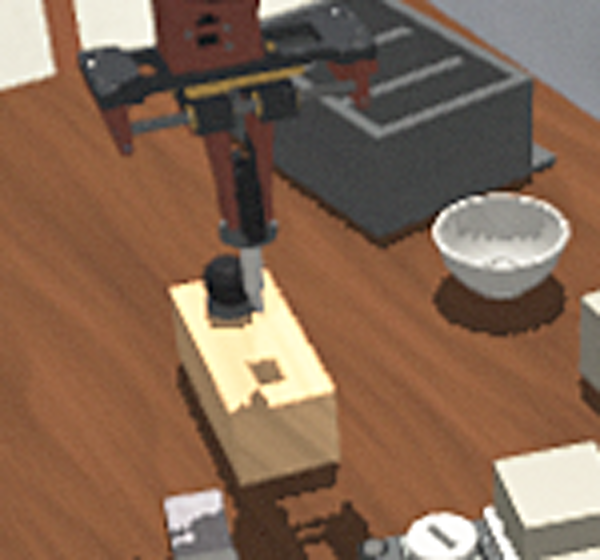

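The key is held upright, and its pocket is visible and empty at (265,370) in the crop. Next I'll move towards the jig and look.

Call:
send_rows(
  rows=[
    [0,-31,8.6,0],
    [0,-31,8.6,0],
    [0,-31,8.6,0],
    [0,-31,8.6,0],
    [0,-31,8.6,0],
    [0,0,0,-0.1],
    [0,0,0,-0.1],
    [0,0,0,-0.1],
    [0,0,0,-0.09],
    [0,0,0,0],
  ],
)

```text
t: 6.08
ee_pos: [492.5, 42.4, 180.2]
orientation: [-0.178, 1.582, 0.176]
ft_force: [-0.1, -0.3, -2.9]
width: 13.9
```

```bash
cat >> h.py <<'E'
def slot(d,c,rad=21,ztop=57.2):
  # rectify head plane to a 4 px/mm patch, find dark slot
  K=d['mtx'];T=np.linalg.inv(d['world_from_camera']); s=8; n=int(56*s)
  src=[];dst=[]
  for a,b in [(-28,-28),(28,-28),(28,28),(-28,28)]:
    p=K@(T@np.array([c[0]+a,c[1]+b,ztop,1]))[:3]; src.append(p[:2]/p[2]); dst.append([(a+28)*s,(b+28)*s])
  H=cv2.getPerspectiveTransform(np.float32(src),np.float32(dst))
  return cv2.warpPerspective(d['img'],H,(n,n),flags=cv2.INTER_CUBIC)[:,:,::-1], s
E
python3 - <<'E'
from h import *
go(501,-2,190,12)
d=snap('wrist','w2'); P=cloud(d)
comps(P,box(P,(430,540),(-180,60),(53,60)))
t=dict(np.load('pics/top0.npz')); s=dict(np.load('pics/side0.npz'))
rows=[]
for c in [(501,-2),(473,-97.7)]:
  rows.append(np.hstack([cv2.resize(slot(x,c)[0],(260,260)) for x in (t,s,d)]))
cv2.imwrite('pics/slots.png',np.vstack(rows))
E
```

```text
t 6.08 pos [492.5  42.4 180.2] zang 12.87 xdir [-0.0178 -0.0033 -0.9998] toolDelta [ -9.81 -45.13  -1.8 ] turn 0.0152
F [-0.07 -0.29 -2.85] M [-0.022  0.08   0.006] w 13.9 q [ 0.063  0.3    1.937 -0.003  0.923 -0.16 ]
73 [271.1 342.4] mean [ 516.6 -121.4   56.5] rect [ 516.8 -121. ] [45.5  1.1] 74.2
```

View pics/w2.png

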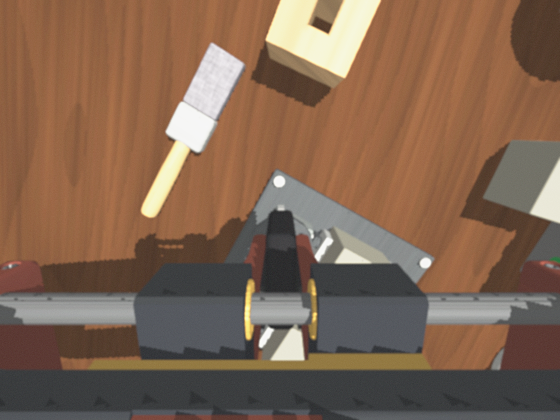

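View pics/slots.png

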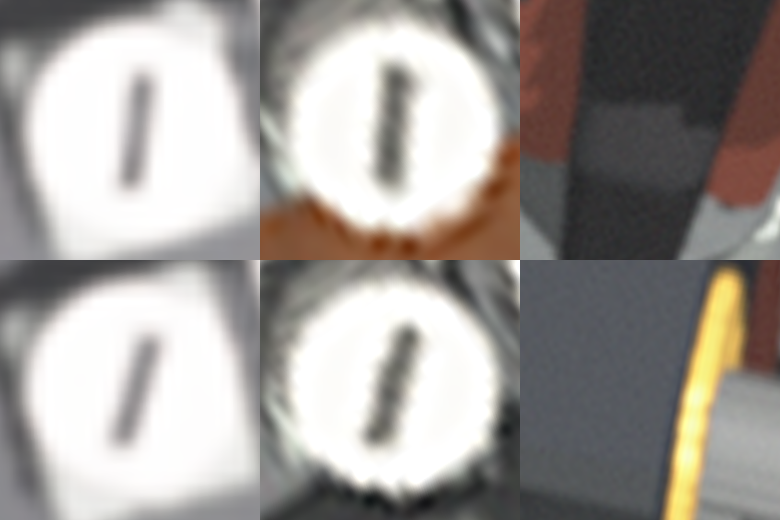

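```bash
cat >> h.py <<'E'
def slotfit(d,c,thr=None):
  im,s=slot(d,c); g=im.mean(2); n=g.shape[0]
  yy,xx=np.mgrid[0:n,0:n]; X=(xx+.5)/s-28; Y=(yy+.5)/s-28
  out=[]
  inner=(X**2+Y**2<16.5**2)
  hi=np.median(g[inner])
  for th in (0.55,0.7,0.8):
    m=inner&(g<th*hi)
    nl,lab,st,cc=cv2.connectedComponentsWithStats(m.astype(np.uint8))
    if nl<2: continue
    i=1+np.argmax(st[1:,4]); k=lab==i
    w=(hi-g)*k; w/=w.sum()
    mx,my=(w*X).sum(),(w*Y).sum()
    C=np.array([[(w*(X-mx)**2).sum(),(w*(X-mx)*(Y-my)).sum()],[0,(w*(Y-my)**2).sum()]])
    a=np.degrees(0.5*np.arctan2(2*C[0,1],C[0,0]-C[1,1]))%180
    out.append((round(c[0]+mx,2),round(c[1]+my,2),round(a,2),round(k.sum()/s/s,1)))
  return out
E
python3 - <<'E'
from h import *
t=dict(np.load('pics/top0.npz')); s=dict(np.load('pics/side0.npz'))
for c in [(501,-2),(473,-97.7)]:
  for x in (t,s): print(c,slotfit(x,c))
go(501,-2,190,12)
E
```

```text
(501, -2) [(np.float64(502.48), np.float64(-1.28), np.float64(97.27), np.float64(73.9)), (np.float64(502.49), np.float64(-1.45), np.float64(97.18), np.float64(120.5))]
(501, -2) [(np.float64(501.57), np.float64(-3.0), np.float64(95.15), np.float64(91.3)), (np.float64(501.62), np.float64(-2.97), np.float64(94.98), np.float64(148.2)), (np.float64(501.66), np.float64(-2.95), np.float64(94.91), np.float64(190.6))]
(473, -97.7) [(np.float64(474.35), np.float64(-97.32), np.float64(105.89), np.float64(78.1)), (np.float64(474.34), np.float64(-97.39), np.float64(105.99), np.float64(125.2))]
(473, -97.7) [(np.float64(473.52), np.float64(-98.29), np.float64(106.54), np.float64(88.9)), (np.float64(473.56), np.float64(-98.27), np.float64(106.43), np.float64(144.4)), (np.float64(473.57), np.float64(-98.24), np.float64(106.39), np.float64(182.6))]
t 6.13 pos [492.3  42.5 180.1] zang 12.62 xdir [-0.0183 -0.0033 -0.9998] toolDelta [ -9.94 -45.28  -1.42] turn 0.0109
F [ 0.01  0.26 -2.99] M [-0.086  0.051 -0.002] w 13.8 q [ 0.063  0.3    1.937 -0.003  0.923 -0.155]
```

Call:
send_rows(
  rows=[
    [0,-15,0,0.036],
    [0,-15,0,0.036],
    [3,-10,0,0.036],
    [3,-5,0,0],
    [0,0,0,0],
  ],
)

```text
t: 6.55
ee_pos: [498.0, -2.5, 170.3]
orientation: [-0.077, 1.593, 0.074]
ft_force: [-0.1, -0.1, -3.1]
width: 14.0
```

```bash
python3 - <<'E'
from h import *
go(503.3,-1.9,160,6.2)
E
```

```text
t 6.55 pos [498.   -2.5 170.3] zang 5.49 xdir [-0.0234 -0.003  -0.9997] toolDelta [10.17  0.12  5.58] turn -0.0124
F [-0.07 -0.13 -3.08] M [-0.032  0.007 -0.027] w 14.0 q [-0.027  0.322  1.933 -0.005  0.91  -0.12 ]
```

Call:
send_rows(
  rows=[
    [4,0,3,-0.012],
    [4,0,2.5,0],
    [2,0,0,0],
    [0,0,0,0],
  ],
)

```text
t: 6.88
ee_pos: [503.1, -0.9, 158.2]
orientation: [-0.086, 1.594, 0.085]
ft_force: [1.4, 0.6, -2.0]
width: 13.7
```

```bash
python3 - <<'E'
from h import *
go(503.5,-1.9,150,6.2)
d=snap('side','s2'); a=cv2.resize(d['img'][150:270,210:340,::-1],None,fx=5,fy=5,interpolation=cv2.INTER_CUBIC);cv2.imwrite('pics/s2c.png',a)
d=snap('top','t2'); a=cv2.resize(d['img'][170:270,230:350,::-1],None,fx=5,fy=5,interpolation=cv2.INTER_CUBIC);cv2.imwrite('pics/t2c.png',a)
E
```

```text
t 6.88 pos [503.1  -0.9 158.2] zang 6.23 xdir [-0.0249 -0.0023 -0.9997] toolDelta [ 8.2  -1.    0.51] turn 0.0004
F [ 1.36  0.58 -2.01] M [-0.027  0.063  0.011] w 13.7 q [-0.024  0.349  1.929 -0.004  0.889 -0.13 ]
```

View pics/s2c.png

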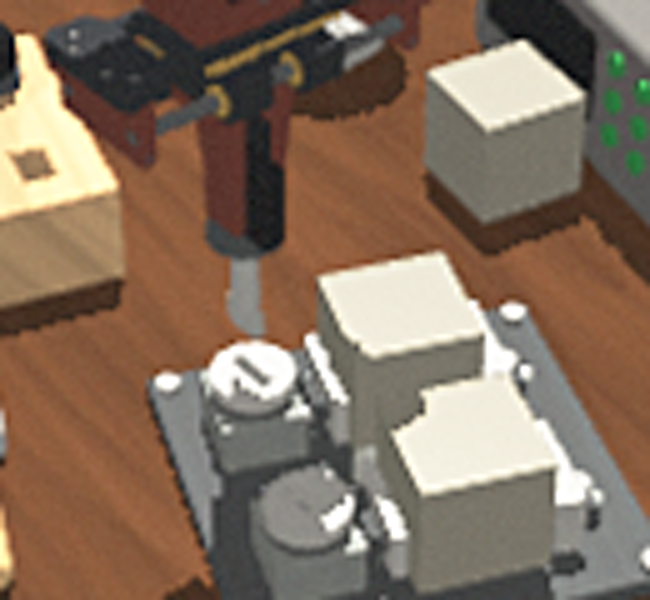

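View pics/t2c.png

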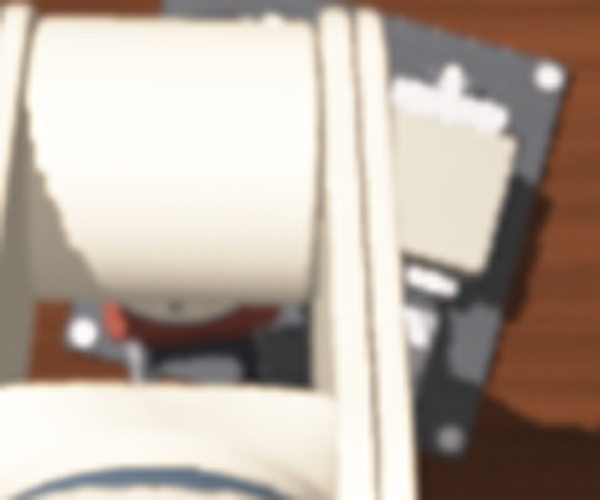

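```bash
cat >> h.py <<'E'
def shank(d,c,zt):
  # zt: expected tip height. print surface points per height band
  P=cloud(d); m=box(P,(c[0]-30,c[0]+30),(c[1]-30,c[1]+30),(zt-3,zt+62))
  Q=P[m]; v,u=np.nonzero(m)
  for z0 in np.arange(zt-3,zt+62,5):
    k=(Q[:,2]>=z0)&(Q[:,2]<z0+5)
    if k.sum(): print(round(z0,1),k.sum(),Q[k].mean(0).round(1),Q[k].min(0).round(1),Q[k].max(0).round(1),'u',u[k].min(),u[k].max(),'v',v[k].min(),v[k].max())
E
python3 - <<'E'
from h import *
d=dict(np.load('pics/s2.npz'))
shank(d,(503,-1),85)
print(d['world_from_camera'][:3,2])
E
```

```text
82 4 [499.3  -5.7  85.9] [498.2  -9.3  84.9] [ 5.015e+02 -2.000e-01  8.690e+01] u 258 261 v 215 217
87 7 [498.    1.8  89.6] [495.5 -10.9  87. ] [500.7   9.5  91.4] u 255 261 v 212 216
92 12 [498.5  -3.5  94.7] [496.1 -16.   92.3] [503.   13.6  96.9] u 255 262 v 209 216
97 9 [498.8  -5.5  99.4] [495.5 -13.4  97.4] [504.4  13.1 101.7] u 255 262 v 208 214
102 11 [497.9  -5.8 104. ] [492.9 -12.  102.2] [ 5.050e+02 -3.000e-01  1.063e+02] u 256 262 v 210 212
107 12 [498.   -4.4 109.5] [493.6  -7.6 107.4] [5.048e+02 5.000e-01 1.118e+02] u 256 261 v 208 210
112 7 [498.5  -5.6 115.2] [495.5 -10.3 113.4] [503.6  -1.  116.4] u 257 261 v 207 208
117 10 [498.   -4.5 119.3] [491.8  -9.  117.9] [5.049e+02 4.000e-01 1.209e+02] u 256 261 v 205 207
122 9 [498.4  -4.3 124. ] [494.4  -7.4 122.3] [505.7   1.2 125.8] u 256 261 v 204 205
127 11 [499.1  -4.4 129.8] [494.   -9.4 127.4] [507.6   2.  132. ] u 256 261 v 201 204
132 4 [497.1  -5.9 133.4] [492.7  -8.5 133.1] [500.6  -2.5 133.6] u 256 260 v 202 202
142 6 [494.7 -14.1 145.7] [482.8 -19.7 143. ] [506.4  -0.8 147. ] u 252 264 v 199 201
[ 0.42310089  0.62896342 -0.65221979]
```

Call:
send_rows(
  rows=[
    [5,-0.6,0.6,0],
    [6,-0.5,0.6,0],
    [6,0,0,0],
    [5,0,0,0],
    [0,0,0,0],
  ],
)

```text
t: 7.4
ee_pos: [504.4, -1.5, 134.9]
orientation: [-0.087, 1.592, 0.085]
ft_force: [-0.7, -0.2, -2.7]
width: 14.2
```

```bash
python3 - <<'E'
from h import *
go(503.9,-2.0,132,6.2)
d=snap('side','s3'); a=cv2.resize(d['img'][180:250,230:310,::-1],None,fx=8,fy=8,interpolation=cv2.INTER_CUBIC);cv2.imwrite('pics/s3c.png',a)
shank(d,(503,-1),60)
E
```

```text
t 7.4 pos [504.4  -1.5 134.9] zang 6.28 xdir [-0.023  -0.0024 -0.9997] toolDelta [ 2.94 -0.44 -0.46] turn 0.0014
F [-0.65 -0.22 -2.66] M [-0.074  0.031 -0.069] w 14.2 q [-0.025  0.387  1.942 -0.004  0.836 -0.132]
57 44 [501.1  -7.6  58.2] [480.  -24.2  57.1] [521.7  15.4  62. ] u 252 268 v 219 229
62 8 [499.9  -0.   64.9] [497.3 -11.9  62.9] [502.4   9.1  66.8] u 256 262 v 219 223
67 7 [499.4  -3.1  69.8] [497.8 -13.3  67.7] [501.7  10.3  71. ] u 256 262 v 218 222
72 9 [499.4  -4.7  74.4] [496.  -13.4  73.3] [501.9   7.7  76.4] u 256 262 v 217 221
77 9 [499.9  -4.8  79.8] [495.9 -15.4  77.9] [504.2  11.4  81.3] u 256 262 v 215 220
82 9 [498.1  -4.7  84.7] [494.5  -9.8  82.5] [505.1  -1.3  86.5] u 257 261 v 215 218
87 5 [497.8  -5.   88.9] [495.2 -11.2  87.2] [ 5.005e+02 -5.000e-01  9.070e+01] u 257 261 v 215 216
92 7 [498.1  -5.1  93.5] [495.   -9.2  92.2] [503.2  -0.7  95.4] u 257 261 v 213 215
97 11 [498.9  -5.7  99.6] [495.2  -9.1  97.1] [503.9   0.  101.5] u 257 261 v 211 213
102 7 [497.5  -4.  105.3] [495.3  -8.5 102.9] [499.7   0.5 106.8] u 257 260 v 209 211
107 5 [500.6  -6.3 108.3] [497.6  -8.8 107.2] [504.1  -2.6 110.3] u 258 261 v 209 210
112 1 [499.4  -9.4 112.3] [499.4  -9.4 112.3] [499.4  -9.4 112.3] u 260 260 v 209 209
```

View pics/s3c.png

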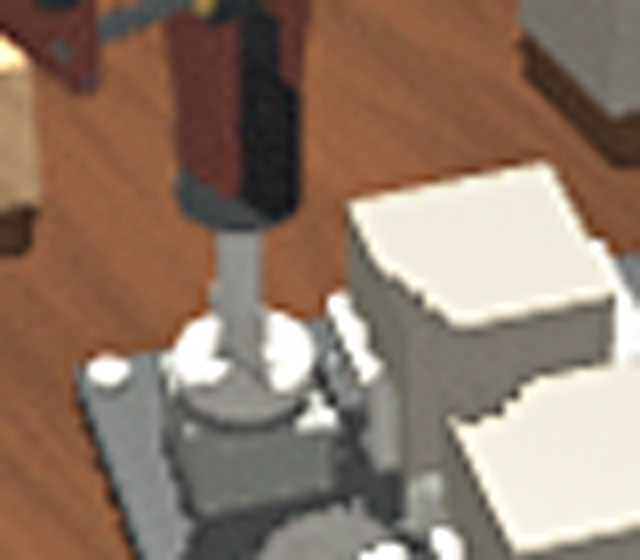

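The key's blade is over the head in the side view, with the shank at crop x≈240 and the head centre at ≈243. I'll lower it in small steps and feel for contact.

Call:
send_rows(
  rows=[
    [3,-0.3,0,0],
    [3,0,0,0],
    [3,0,0,0],
    [2,0,0,0],
    [0,0,0,0],
  ],
)

```text
t: 7.87
ee_pos: [504.5, -2.0, 123.3]
orientation: [-0.087, 1.592, 0.085]
ft_force: [-1.1, -0.5, -2.8]
width: 14.0
```

```bash
python3 - <<'E'
from h import *
go(503.9,-2.0,121,6.2)
E
```

```text
t 7.87 pos [504.5  -2.  123.3] zang 6.27 xdir [-0.0225 -0.0024 -0.9997] toolDelta [ 2.29  0.04 -0.56] turn 0.0011
F [-1.09 -0.51 -2.84] M [-0.053  0.012  0.008] w 14.0 q [-0.026  0.406  1.948 -0.004  0.81  -0.132]
```

Call:
send_rows(
  rows=[
    [2,0,0,0],
    [0,0,0,0.04],
    [0,0,0,0.04],
    [0,0,0,0.04],
  ],
)

```text
t: 8.2
ee_pos: [505.2, -2.1, 121.1]
orientation: [0.009, 1.592, -0.013]
ft_force: [0.6, -0.6, -3.0]
width: 13.7
```

```bash
python3 - <<'E'
from h import *
go(503.9,-2.0,121,6.2)
E
```

```text
t 8.2 pos [505.2  -2.1 121.1] zang -0.81 xdir [-0.0208 -0.0026 -0.9998] toolDelta [ 0.15  0.07 -1.3 ] turn -0.1224
F [ 0.6  -0.6  -2.99] M [-0.191 -0.146 -0.028] w 13.7 q [-0.026  0.41   1.949 -0.004  0.804 -0.009]
```

Call:
send_rows(
  rows=[
    [0,0,0,0.04],
    [0,0,0,0.04],
  ],
)

```text
t: 8.37
ee_pos: [505.2, -2.1, 121.1]
orientation: [0.074, 1.59, -0.08]
ft_force: [0.0, 0.1, -2.8]
width: 13.7
```

```bash
python3 - <<'E'
from h import *
go(503.9,-2.0,121,6.2)
E
```

```text
t 8.37 pos [505.2  -2.1 121.1] zang -5.58 xdir [-0.0208 -0.0028 -0.9998] toolDelta [ 0.11 -0.03 -1.33] turn -0.2056
F [ 0.03  0.14 -2.8 ] M [0.029 0.149 0.305] w 13.7 q [-0.026  0.41   1.949 -0.005  0.804  0.075]
```

Call:
send_rows(
  rows=[
    [0,0,0,0.04],
    [0,0,0,0.04],
  ],
)

```text
t: 8.53
ee_pos: [505.1, -2.1, 121.1]
orientation: [0.138, 1.587, -0.146]
ft_force: [-1.0, 0.4, -2.9]
width: 13.7
```

```bash
python3 - <<'E'
from h import *
go(503.9,-2.0,121,6.2)
E
```

```text
t 8.53 pos [505.1  -2.1 121.1] zang -10.31 xdir [-0.0209 -0.0031 -0.9998] toolDelta [ 0.08 -0.15 -1.22] turn -0.2882
F [-0.97  0.41 -2.9 ] M [0.044 0.099 0.325] w 13.7 q [-0.025  0.41   1.949 -0.005  0.804  0.158]
```

Torque of about 0.31 N m shows the screw is turning freely. I'll keep going and watch for the knee.

Call:
send_rows(
  rows=[
    [0,0,0,0.04],
    [0,0,0,0.04],
  ],
)

```text
t: 8.7
ee_pos: [505.1, -2.0, 121.1]
orientation: [0.202, 1.581, -0.211]
ft_force: [0.6, 0.1, -2.9]
width: 13.5
```

```bash
python3 - <<'E'
from h import *
go(503.9,-2.0,121,-10.3)
E
```

```text
t 8.7 pos [505.1  -2.  121.1] zang -15.04 xdir [-0.0208 -0.0035 -0.9998] toolDelta [ 0.11 -0.28 -1.2 ] turn -0.0827
F [ 0.57  0.09 -2.87] M [-0.046  0.147  0.343] w 13.5 q [-0.025  0.41   1.949 -0.006  0.804  0.241]
```

Call:
send_rows(
  rows=[
    [0,0,0,0.04],
    [0,0,0,0.04],
  ],
)

```text
t: 8.87
ee_pos: [505.1, -2.0, 121.1]
orientation: [0.265, 1.574, -0.277]
ft_force: [-0.6, 0.6, -2.4]
width: 14.2
```

```bash
python3 - <<'E'
from h import *
go(503.9,-2.0,121,-10.3)
E
```

```text
t 8.87 pos [505.1  -2.  121.1] zang -19.76 xdir [-0.0208 -0.0039 -0.9998] toolDelta [ 0.09 -0.39 -1.09] turn -0.1651
F [-0.56  0.61 -2.36] M [0.007 0.123 0.31 ] w 14.2 q [-0.025  0.409  1.949 -0.006  0.804  0.324]
```

Call:
send_rows(
  rows=[
    [0,0,0,0.04],
    [0,0,0,0.04],
  ],
)

```text
t: 9.03
ee_pos: [505.0, -2.0, 121.1]
orientation: [0.329, 1.564, -0.343]
ft_force: [-0.7, 0.5, -1.9]
width: 13.6
```

```bash
python3 - <<'E'
from h import *
go(503.9,-2.0,121,-10.3)
E
```

```text
t 9.03 pos [505.   -2.  121.1] zang -24.48 xdir [-0.0208 -0.0043 -0.9998] toolDelta [ 0.11 -0.49 -1.01] turn -0.2475
F [-0.7   0.45 -1.92] M [0.127 0.171 0.302] w 13.6 q [-0.025  0.409  1.949 -0.007  0.804  0.407]
```

Call:
send_rows(
  rows=[
    [0,0,0,0.04],
    [0,0,0,0.03],
  ],
)

```text
t: 9.2
ee_pos: [505.0, -1.9, 121.1]
orientation: [0.385, 1.554, -0.4]
ft_force: [0.1, 0.3, -2.0]
width: 14.4
```

```bash
python3 - <<'E'
from h import *
go(503.9,-2.0,121,-10.3)
E
```

```text
t 9.2 pos [505.   -1.9 121.1] zang -28.62 xdir [-0.0208 -0.0046 -0.9998] toolDelta [ 0.09 -0.61 -0.87] turn -0.3198
F [ 0.1   0.26 -1.99] M [0.068 0.14  0.326] w 14.4 q [-0.024  0.409  1.949 -0.007  0.804  0.48 ]
```

Call:
send_rows(
  rows=[
    [0,0,0,0.04],
    [0,0,0,0.03],
  ],
)

```text
t: 9.37
ee_pos: [504.9, -1.8, 121.1]
orientation: [0.44, 1.543, -0.457]
ft_force: [0.3, 0.3, -3.0]
width: 13.8
```

```bash
python3 - <<'E'
from h import *
go(503.9,-2.0,121,-10.3)
E
```

```text
t 9.37 pos [504.9  -1.8 121.1] zang -32.74 xdir [-0.0207 -0.0049 -0.9998] toolDelta [ 0.11 -0.69 -0.77] turn -0.3916
F [ 0.28  0.35 -3.01] M [0.04  0.105 0.403] w 13.8 q [-0.024  0.409  1.949 -0.008  0.804  0.553]
```

Call:
send_rows(
  rows=[
    [0,0,0,0.04],
    [0,0,0,0.03],
  ],
)

```text
t: 9.53
ee_pos: [504.9, -1.8, 121.1]
orientation: [0.495, 1.53, -0.514]
ft_force: [0.4, 0.4, -2.4]
width: 14.0
```

```bash
python3 - <<'E'
from h import *
go(503.9,-2.0,121,-10.3)
E
```

```text
t 9.53 pos [504.9  -1.8 121.1] zang -36.84 xdir [-0.0206 -0.0054 -0.9998] toolDelta [ 0.12 -0.76 -0.68] turn -0.4632
F [ 0.4   0.42 -2.42] M [0.067 0.124 0.401] w 14.0 q [-0.024  0.409  1.949 -0.008  0.804  0.625]
```

Call:
send_rows(
  rows=[
    [0,0,0,0.025],
    [0,0,0,0.025],
  ],
)

```text
t: 9.7
ee_pos: [504.9, -1.7, 121.1]
orientation: [0.534, 1.519, -0.554]
ft_force: [0.6, 0.1, -2.3]
width: 13.7
```

```bash
python3 - <<'E'
from h import *
go(503.9,-2.0,121,-10.3)
E
```

```text
t 9.7 pos [504.9  -1.7 121.1] zang -39.75 xdir [-0.0205 -0.0058 -0.9998] toolDelta [ 0.13 -0.8  -0.57] turn -0.514
F [ 0.64  0.13 -2.29] M [0.052 0.153 0.418] w 13.7 q [-0.023  0.409  1.95  -0.009  0.803  0.677]
```

Call:
send_rows(
  rows=[
    [0,0,0,0.025],
    [0,0,0,0.025],
  ],
)

```text
t: 9.87
ee_pos: [504.8, -1.7, 121.1]
orientation: [0.572, 1.508, -0.594]
ft_force: [0.1, 0.3, -2.5]
width: 14.0
```

```bash
python3 - <<'E'
from h import *
go(503.9,-2.0,121,-10.3)
E
```

```text
t 9.87 pos [504.8  -1.7 121.1] zang -42.63 xdir [-0.0205 -0.0063 -0.9998] toolDelta [ 0.11 -0.84 -0.48] turn -0.5643
F [ 0.11  0.26 -2.5 ] M [0.1   0.109 0.506] w 14.0 q [-0.023  0.409  1.95  -0.009  0.803  0.728]
```

Call:
send_rows(
  rows=[
    [0,0,0,0.025],
    [0,0,0,0.025],
  ],
)

```text
t: 10.03
ee_pos: [504.8, -1.7, 121.1]
orientation: [0.611, 1.496, -0.633]
ft_force: [-0.2, 0.9, -1.9]
width: 14.2
```

```bash
python3 - <<'E'
from h import *
go(503.9,-2.0,121,-10.3)
E
```

```text
t 10.03 pos [504.8  -1.7 121.1] zang -45.5 xdir [-0.0203 -0.0069 -0.9998] toolDelta [ 0.13 -0.89 -0.39] turn -0.6143
F [-0.15  0.88 -1.89] M [0.105 0.109 0.457] w 14.2 q [-0.022  0.409  1.95  -0.01   0.803  0.779]
```

Call:
send_rows(
  rows=[
    [0,0,0,0.02],
    [0,0,0,0.02],
  ],
)

```text
t: 10.2
ee_pos: [504.8, -1.6, 121.1]
orientation: [0.641, 1.486, -0.665]
ft_force: [-0.7, 0.6, -2.6]
width: 13.8
```

```bash
python3 - <<'E'
from h import *
go(503.9,-2.0,121,-10.3)
E
```

```text
t 10.2 pos [504.8  -1.6 121.1] zang -47.82 xdir [-0.0202 -0.0073 -0.9998] toolDelta [ 0.15 -0.93 -0.29] turn -0.6549
F [-0.68  0.59 -2.63] M [0.074 0.107 0.52 ] w 13.8 q [-0.022  0.409  1.95  -0.011  0.803  0.82 ]
```

Call:
send_rows(
  rows=[
    [0,0,0,0.02],
    [0,0,0,0.02],
  ],
)

```text
t: 10.37
ee_pos: [504.8, -1.6, 121.1]
orientation: [0.674, 1.475, -0.699]
ft_force: [-1.2, 0.1, -2.9]
width: 13.7
```

```bash
python3 - <<'E'
from h import *
go(503.9,-2.0,121,-10.3)
E
```

```text
t 10.37 pos [504.8  -1.6 121.1] zang -50.24 xdir [-0.0202 -0.0076 -0.9998] toolDelta [ 0.1  -0.93 -0.22] turn -0.6971
F [-1.16  0.1  -2.9 ] M [0.096 0.105 0.451] w 13.7 q [-0.022  0.409  1.95  -0.011  0.803  0.863]
```

Call:
send_rows(
  rows=[
    [0,0,0,0.02],
  ],
)

```text
t: 10.45
ee_pos: [504.8, -1.6, 121.1]
orientation: [0.69, 1.47, -0.715]
ft_force: [-0.1, 0.8, -3.4]
width: 13.8
```

```bash
python3 - <<'E'
from h import *
go(503.9,-2.0,121,-10.3)
E
```

```text
t 10.45 pos [504.8  -1.6 121.1] zang -51.48 xdir [-0.0202 -0.0077 -0.9998] toolDelta [ 0.14 -0.95 -0.19] turn -0.7187
F [-0.09  0.84 -3.36] M [0.015 0.098 0.543] w 13.8 q [-0.022  0.409  1.95  -0.011  0.803  0.885]
```

Call:
send_rows(
  rows=[
    [0,0,0,0.02],
  ],
)

```text
t: 10.53
ee_pos: [504.7, -1.5, 121.1]
orientation: [0.707, 1.464, -0.732]
ft_force: [0.6, 0.5, -2.9]
width: 13.7
```

```bash
python3 - <<'E'
from h import *
go(503.9,-2.0,121,-10.3)
d=snap('wrist','w4'); go(503.9,-2.0,121,-10.3)
d=snap('side','s4'); go(503.9,-2.0,121,-10.3)
a=cv2.resize(d['img'][180:250,230:310,::-1],None,fx=8,fy=8,interpolation=cv2.INTER_CUBIC);cv2.imwrite('pics/s4c.png',a)
E
```

```text
t 10.53 pos [504.7  -1.5 121.1] zang -52.73 xdir [-0.0203 -0.0077 -0.9998] toolDelta [ 0.12 -0.95 -0.13] turn -0.7405
F [ 0.56  0.48 -2.88] M [0.101 0.131 0.579] w 13.7 q [-0.022  0.409  1.95  -0.011  0.803  0.907]
t 10.58 pos [504.7  -1.6 121.1] zang -52.8 xdir [-0.0203 -0.0077 -0.9998] toolDelta [ 0.11 -0.93 -0.14] turn -0.7417
F [-0.69 -0.35 -2.86] M [0.108 0.126 0.534] w 14.1 q [-0.022  0.409  1.95  -0.011  0.803  0.908]
t 10.63 pos [504.7  -1.6 121.1] zang -52.68 xdir [-0.0203 -0.0077 -0.9998] toolDelta [ 0.12 -0.93 -0.15] turn -0.7396
F [-0.25  1.21 -2.13] M [0.089 0.153 0.522] w 14.1 q [-0.022  0.409  1.95  -0.011  0.803  0.906]
```

View pics/w4.png

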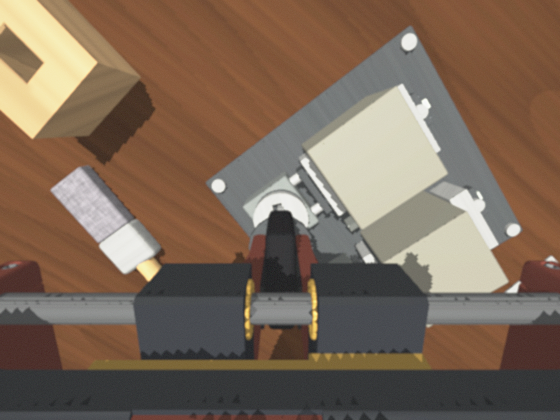

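View pics/s4c.png

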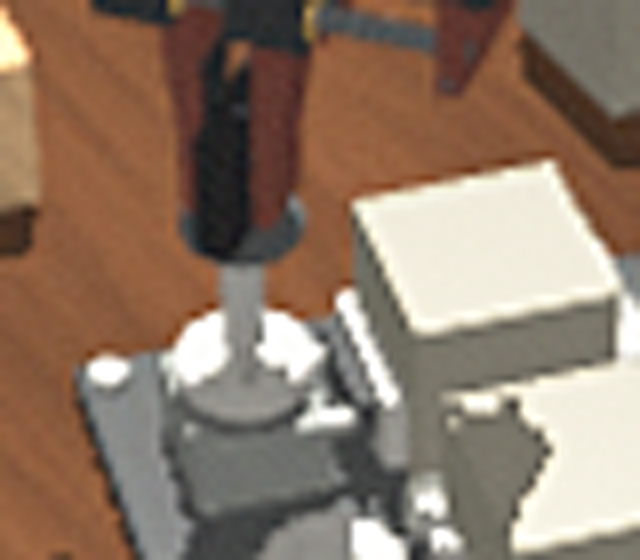

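In the wrist view the paddle is still square between the fingers (280,270), so the key hasn't slipped. Torque is about 0.23 N m above free running, which is roughly 30 N of clamping. Turning 0.28 rad past the knee gives about 30 N as well, so I'll stop here, back off within the slot play and lift out.

Call:
send_rows(
  rows=[
    [0,0,0,-0.05],
    [0,0,0,-0.05],
    [-5,0,0,0],
    [-8,0,0,0],
    [-10,0,0,0],
    [-10,0,0,0],
    [-15,0,0,0],
    [0,0,0,0],
  ],
)

```text
t: 11.3
ee_pos: [506.3, -1.3, 174.2]
orientation: [0.636, 1.488, -0.658]
ft_force: [0.1, -0.4, -2.2]
width: 13.6
```

```bash
python3 - <<'E'
from h import *
go(475.4,-97.6,170,16.2)
E
```

```text
t 11.3 pos [506.3  -1.3 174.2] zang -47.32 xdir [-0.0194 -0.0063 -0.9998] toolDelta [  5.37 -87.93  49.87] turn -1.1087
F [ 0.1  -0.4  -2.22] M [-0.05   0.056  0.054] w 13.6 q [-0.022  0.326  1.915 -0.008  0.919  0.809]
```

Call:
send_rows(
  rows=[
    [0,-14.7,8.3,0],
    [0,-14.7,8.3,0],
    [0,-14.7,8.3,0],
    [0,-14.7,8.3,0],
    [0,-14.7,8.3,0],
    [0,-14.7,8.3,0],
    [0,0,0,-0.1],
    [0,0,0,-0.1],
    [0,0,0,-0.1],
    [0,0,0,-0.1],
  ],
)

```text
t: 12.13
ee_pos: [475.1, -102.0, 180.1]
orientation: [0.322, 1.554, -0.336]
ft_force: [0.2, -0.1, -2.7]
width: 14.3
```

Call:
send_rows(
  rows=[
    [0,0,0,-0.1],
    [0,0,0,-0.1],
    [0,0,0,-0.1],
    [0,0,0,-0.1],
    [0,0,0,-0.1],
    [0,0,0,-0.1],
    [0,0,0,-0.1],
    [0,0,0,0],
  ],
)

```text
t: 12.8
ee_pos: [474.6, -102.1, 181.8]
orientation: [-0.251, 1.564, 0.242]
ft_force: [-0.2, -0.6, -3.0]
width: 14.1
```

```bash
python3 - <<'E'
from h import *
go(475.4,-97.6,160,16.2)
E
```

```text
t 12.8 pos [ 474.6 -102.1  181.8] zang 18.01 xdir [-0.0065 -0.0068 -1.    ] toolDelta [21.74  4.16  2.36] turn 0.0316
F [-0.18 -0.56 -3.04] M [-0.077  0.065  0.049] w 14.1 q [-0.231  0.279  1.963 -0.01   0.904 -0.539]
```

Call:
send_rows(
  rows=[
    [8,2.2,0.9,0.03],
    [8,2.1,0.8,0],
    [8,0,0,0],
    [8,0,0,0],
    [8,0,0,0],
    [6,0,0,0],
    [0,0,0,0],
  ],
)

```text
t: 13.38
ee_pos: [474.8, -97.7, 132.7]
orientation: [-0.219, 1.566, 0.209]
ft_force: [-0.0, -0.1, -3.0]
width: 13.7
```

```bash
python3 - <<'E'
from h import *
go(475,-97.5,134,16.2)
d=snap('side','s5'); a=cv2.resize(d['img'][190:270,235:315,::-1],None,fx=7,fy=7,interpolation=cv2.INTER_CUBIC);cv2.imwrite('pics/s5c.png',a)
shank(d,(474,-98),62)
E
```

```text
t 13.38 pos [474.8 -97.7 132.7] zang 15.6 xdir [-0.005  -0.0071 -1.    ] toolDelta [-1.32  0.15  0.24] turn -0.0105
F [-0.02 -0.09 -3.01] M [-0.002  0.048 -0.002] w 13.7 q [-0.222  0.358  1.997 -0.011  0.789 -0.487]
59 11 [ 469.3 -100.3   60.3] [ 454.1 -120.    59.1] [484.2 -79.9  63.6] u 264 276 v 246 255
64 13 [470.9 -99.   66.7] [ 467.9 -111.6   64.4] [473.7 -88.   68.9] u 267 274 v 245 250
69 7 [ 472.2 -102.1   70.7] [ 467.8 -110.1   69.1] [475.2 -85.5  72.3] u 266 274 v 244 249
74 12 [ 471.  -100.3   76.5] [ 465.  -109.1   74.1] [478.4 -87.3  78.7] u 266 274 v 243 247
79 11 [ 469.9 -101.4   81.1] [ 465.1 -106.1   79.1] [476.5 -89.5  83.7] u 267 273 v 242 246
84 9 [ 470.8 -102.3   86.3] [ 465.7 -104.7   84.5] [478.1 -97.5  88.5] u 268 273 v 241 244
89 11 [ 469.7 -101.9   91.8] [ 466.  -105.4   90.1] [476.9 -97.8  93.8] u 268 273 v 240 242
94 9 [ 470.3 -101.4   96.4] [ 465.5 -103.5   94.1] [477.5 -98.7  99. ] u 268 273 v 239 240
99 8 [ 470.9 -101.4  101.3] [ 466.4 -103.9   99.6] [477.6 -96.2 103.8] u 268 273 v 237 238
104 6 [ 470.2 -102.5  106.1] [ 466.9 -105.9  104.2] [475.2 -96.8 107.9] u 268 273 v 236 237
109 1 [ 472.3 -105.8  109.7] [ 472.3 -105.8  109.7] [ 472.3 -105.8  109.7] u 272 272 v 236 236
114 1 [ 466.1 -111.2  117.2] [ 466.1 -111.2  117.2] [ 466.1 -111.2  117.2] u 271 271 v 236 236
119 17 [ 462.2 -108.   122.2] [ 452.9 -116.2  119.6] [476.6 -82.3 123.9] u 262 276 v 228 236
```

View pics/s5c.png

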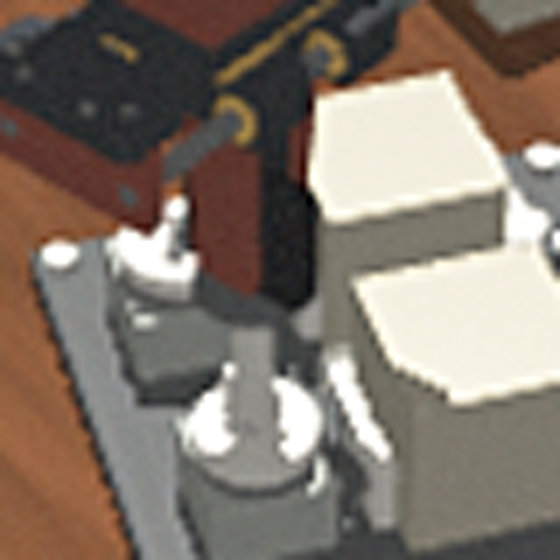

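The key is centred over the right head, with the shank at u≈270.5 and the head at 270.6. Inserting it now.

Call:
send_rows(
  rows=[
    [3,0,0,0],
    [3,0,0,0],
    [3,0,0,0],
    [2,0,0,0],
    [0,0,0,0],
  ],
)

```text
t: 13.85
ee_pos: [475.7, -98.2, 121.6]
orientation: [-0.219, 1.565, 0.208]
ft_force: [-1.1, 0.6, -2.5]
width: 13.7
```

```bash
python3 - <<'E'
from h import *
go(475,-97.5,121,16.2)
E
```

```text
t 13.85 pos [475.7 -98.2 121.6] zang 15.57 xdir [-0.0033 -0.0075 -1.    ] toolDelta [ 0.59  0.84 -0.51] turn -0.011
F [-1.05  0.57 -2.54] M [-0.08  -0.002  0.001] w 13.7 q [-0.223  0.378  2.002 -0.012  0.763 -0.486]
```

Inserted, with no load on the tip. Turning.

Call:
send_rows(
  rows=[
    [0,0,0,0.04],
    [0,0,0,0.04],
    [0,0,0,0.04],
    [0,0,0,0.04],
    [0,0,0,0.04],
  ],
)

```text
t: 14.27
ee_pos: [476.1, -98.2, 121.8]
orientation: [-0.057, 1.573, 0.045]
ft_force: [-0.2, 0.7, -6.0]
width: 14.2
```

```bash
python3 - <<'E'
from h import *
go(475,-97.5,121,16.2)
E
```

```text
t 14.27 pos [476.1 -98.2 121.8] zang 3.71 xdir [-0.0023 -0.0078 -1.    ] toolDelta [ 0.81  0.8  -1.08] turn -0.2181
F [-0.15  0.68 -5.97] M [ 0.035 -0.004  0.295] w 14.2 q [-0.223  0.378  2.002 -0.012  0.762 -0.279]
```

Call:
send_rows(
  rows=[
    [0,0,0,0.04],
    [0,0,0,0.04],
  ],
)

```text
t: 14.43
ee_pos: [476.1, -98.2, 121.8]
orientation: [0.008, 1.573, -0.02]
ft_force: [0.3, -0.2, -3.4]
width: 13.8
```

```bash
python3 - <<'E'
from h import *
go(475,-97.5,121,16.2)
E
```

```text
t 14.43 pos [476.1 -98.2 121.8] zang -1.03 xdir [-0.0024 -0.0081 -1.    ] toolDelta [ 0.76  0.69 -1.06] turn -0.3006
F [ 0.31 -0.2  -3.41] M [-0.035  0.021  0.263] w 13.8 q [-0.223  0.378  2.002 -0.012  0.762 -0.196]
```

Call:
send_rows(
  rows=[
    [0,0,0,0.04],
    [0,0,0,0.04],
  ],
)

```text
t: 14.6
ee_pos: [475.9, -98.2, 121.7]
orientation: [0.072, 1.571, -0.086]
ft_force: [0.8, -0.1, -4.1]
width: 13.6
```

```bash
python3 - <<'E'
from h import *
go(475,-97.5,121,16.2)
E
```

```text
t 14.6 pos [475.9 -98.2 121.7] zang -5.74 xdir [-0.0026 -0.0085 -1.    ] toolDelta [ 0.74  0.6  -0.99] turn -0.383
F [ 0.76 -0.12 -4.14] M [ 0.025 -0.01   0.298] w 13.6 q [-0.222  0.378  2.003 -0.013  0.762 -0.113]
```

Call:
send_rows(
  rows=[
    [0,0,0,0.04],
    [0,0,0,0.04],
  ],
)

```text
t: 14.77
ee_pos: [475.9, -98.2, 121.8]
orientation: [0.136, 1.568, -0.151]
ft_force: [0.5, 0.2, -3.1]
width: 13.7
```

```bash
python3 - <<'E'
from h import *
go(475,-97.5,121,16.2)
E
```

```text
t 14.77 pos [475.9 -98.2 121.8] zang -10.47 xdir [-0.0026 -0.0089 -1.    ] toolDelta [ 0.77  0.51 -0.99] turn -0.4655
F [ 0.51  0.24 -3.05] M [0.016 0.061 0.32 ] w 13.7 q [-0.222  0.377  2.003 -0.013  0.762 -0.03 ]
```

Call:
send_rows(
  rows=[
    [0,0,0,0.04],
    [0,0,0,0.04],
  ],
)

```text
t: 14.93
ee_pos: [475.8, -98.1, 121.8]
orientation: [0.201, 1.562, -0.216]
ft_force: [-0.0, -0.5, -4.5]
width: 14.2
```

```bash
python3 - <<'E'
from h import *
go(475,-97.5,121,16.2)
E
```

```text
t 14.93 pos [475.8 -98.1 121.8] zang -15.19 xdir [-0.0027 -0.0093 -1.    ] toolDelta [ 0.76  0.43 -0.91] turn -0.5479
F [-0.02 -0.46 -4.45] M [-0.056  0.05   0.309] w 14.2 q [-0.222  0.377  2.003 -0.014  0.762  0.053]
```

Call:
send_rows(
  rows=[
    [0,0,0,0.04],
    [0,0,0,0.02],
  ],
)

```text
t: 15.1
ee_pos: [475.7, -98.1, 121.8]
orientation: [0.249, 1.557, -0.265]
ft_force: [-0.3, -0.0, -4.5]
width: 13.9
```

```bash
python3 - <<'E'
from h import *
go(475,-97.5,121,16.2)
E
```

```text
t 15.1 pos [475.7 -98.1 121.8] zang -18.77 xdir [-0.0027 -0.0096 -0.9999] toolDelta [ 0.77  0.35 -0.89] turn -0.6103
F [-0.35 -0.01 -4.45] M [-0.018  0.015  0.322] w 13.9 q [-0.222  0.377  2.003 -0.014  0.762  0.116]
```

Call:
send_rows(
  rows=[
    [0,0,0,0.03],
    [0,0,0,0.02],
  ],
)

```text
t: 15.27
ee_pos: [475.7, -98.1, 121.8]
orientation: [0.289, 1.551, -0.305]
ft_force: [0.3, 0.7, -4.3]
width: 14.1
```

```bash
python3 - <<'E'
from h import *
go(475,-97.5,121,16.2)
E
```

```text
t 15.27 pos [475.7 -98.1 121.8] zang -21.68 xdir [-0.0028 -0.0099 -0.9999] toolDelta [ 0.77  0.31 -0.82] turn -0.6611
F [ 0.34  0.73 -4.29] M [-0.022  0.047  0.372] w 14.1 q [-0.221  0.377  2.003 -0.015  0.762  0.168]
```

Call:
send_rows(
  rows=[
    [0,0,0,0.03],
    [0,0,0,0.02],
  ],
)

```text
t: 15.43
ee_pos: [475.6, -98.1, 121.8]
orientation: [0.329, 1.545, -0.345]
ft_force: [-0.3, 0.4, -3.7]
width: 14.2
```

```bash
python3 - <<'E'
from h import *
go(475,-97.5,121,16.2)
E
```

```text
t 15.43 pos [475.6 -98.1 121.8] zang -24.61 xdir [-0.0029 -0.0101 -0.9999] toolDelta [ 0.77  0.28 -0.77] turn -0.7124
F [-0.35  0.38 -3.68] M [0.041 0.056 0.353] w 14.2 q [-0.221  0.377  2.003 -0.015  0.762  0.219]
```

Call:
send_rows(
  rows=[
    [0,0,0,0.03],
    [0,0,0,0.02],
  ],
)

```text
t: 15.6
ee_pos: [475.5, -98.0, 121.8]
orientation: [0.369, 1.538, -0.386]
ft_force: [-0.9, -0.2, -2.8]
width: 13.7
```

```bash
python3 - <<'E'
from h import *
go(475,-97.5,121,16.2)
E
```

```text
t 15.6 pos [475.5 -98.  121.8] zang -27.57 xdir [-0.0029 -0.0103 -0.9999] toolDelta [ 0.78  0.22 -0.73] turn -0.764
F [-0.93 -0.16 -2.83] M [0.013 0.095 0.316] w 13.7 q [-0.221  0.377  2.003 -0.015  0.762  0.271]
```

Call:
send_rows(
  rows=[
    [0,0,0,0.03],
    [0,0,0,0.02],
  ],
)

```text
t: 15.77
ee_pos: [475.5, -98.0, 121.8]
orientation: [0.409, 1.53, -0.427]
ft_force: [0.0, 0.1, -3.5]
width: 13.5
```

```bash
python3 - <<'E'
from h import *
go(475,-97.5,121,16.2)
E
```

```text
t 15.77 pos [475.5 -98.  121.8] zang -30.56 xdir [-0.0031 -0.0103 -0.9999] toolDelta [ 0.76  0.2  -0.68] turn -0.816
F [ 0.03  0.09 -3.46] M [0.013 0.081 0.298] w 13.5 q [-0.221  0.377  2.003 -0.016  0.762  0.324]
```

Call:
send_rows(
  rows=[
    [0,0,0,0.03],
    [0,0,0,0.02],
  ],
)

```text
t: 15.93
ee_pos: [475.4, -98.0, 121.8]
orientation: [0.45, 1.522, -0.467]
ft_force: [0.9, 0.6, -4.4]
width: 13.7
```

```bash
python3 - <<'E'
from h import *
go(475,-97.5,121,16.2)
E
```

```text
t 15.93 pos [475.4 -98.  121.8] zang -33.55 xdir [-0.0031 -0.0104 -0.9999] toolDelta [ 0.76  0.16 -0.63] turn -0.8684
F [ 0.89  0.62 -4.4 ] M [0.039 0.062 0.383] w 13.7 q [-0.221  0.377  2.004 -0.016  0.762  0.376]
```

Call:
send_rows(
  rows=[
    [0,0,0,0.03],
    [0,0,0,0.02],
  ],
)

```text
t: 16.1
ee_pos: [475.4, -98.0, 121.8]
orientation: [0.491, 1.512, -0.508]
ft_force: [-0.1, 1.0, -4.1]
width: 14.2
```

```bash
python3 - <<'E'
from h import *
go(475,-97.5,121,16.2)
E
```

```text
t 16.1 pos [475.4 -98.  121.8] zang -36.56 xdir [-0.0032 -0.0104 -0.9999] toolDelta [ 0.77  0.16 -0.61] turn -0.9209
F [-0.13  1.02 -4.09] M [0.043 0.132 0.366] w 14.2 q [-0.221  0.377  2.004 -0.016  0.762  0.429]
```

Call:
send_rows(
  rows=[
    [0,0,0,0.025],
    [0,0,0,0.025],
  ],
)

```text
t: 16.27
ee_pos: [475.4, -97.9, 121.8]
orientation: [0.532, 1.502, -0.549]
ft_force: [-0.5, 0.8, -3.8]
width: 14.0
```

```bash
python3 - <<'E'
from h import *
go(475,-97.5,121,16.2)
E
```

```text
t 16.27 pos [475.4 -97.9 121.8] zang -39.56 xdir [-0.0033 -0.0104 -0.9999] toolDelta [ 0.77  0.11 -0.55] turn -0.9732
F [-0.5   0.77 -3.78] M [0.071 0.061 0.337] w 14.0 q [-0.221  0.377  2.004 -0.016  0.762  0.481]
```

Call:
send_rows(
  rows=[
    [0,0,0,0.025],
    [0,0,0,0.025],
  ],
)

```text
t: 16.43
ee_pos: [475.3, -97.9, 121.8]
orientation: [0.572, 1.491, -0.59]
ft_force: [-0.3, -0.3, -4.0]
width: 13.5
```

```bash
python3 - <<'E'
from h import *
go(475,-97.5,121,16.2)
E
```

```text
t 16.43 pos [475.3 -97.9 121.8] zang -42.58 xdir [-0.0034 -0.0103 -0.9999] toolDelta [ 0.75  0.1  -0.51] turn -1.0258
F [-0.3  -0.29 -3.95] M [-0.028  0.079  0.298] w 13.5 q [-0.221  0.377  2.004 -0.016  0.762  0.534]
```

Call:
send_rows(
  rows=[
    [0,0,0,0.025],
    [0,0,0,0.025],
  ],
)

```text
t: 16.6
ee_pos: [475.3, -97.9, 121.8]
orientation: [0.613, 1.479, -0.631]
ft_force: [0.2, -0.6, -4.4]
width: 13.9
```

```bash
python3 - <<'E'
from h import *
go(475,-97.5,121,16.2)
E
```

```text
t 16.6 pos [475.3 -97.9 121.8] zang -45.6 xdir [-0.0035 -0.0103 -0.9999] toolDelta [ 0.76  0.09 -0.46] turn -1.0785
F [ 0.16 -0.65 -4.38] M [0.015 0.149 0.324] w 13.9 q [-0.221  0.377  2.004 -0.016  0.762  0.586]
```

Call:
send_rows(
  rows=[
    [0,0,0,0.025],
    [0,0,0,0.025],
  ],
)

```text
t: 16.77
ee_pos: [475.2, -97.8, 121.7]
orientation: [0.654, 1.466, -0.671]
ft_force: [0.6, 0.0, -4.9]
width: 14.0
```

```bash
python3 - <<'E'
from h import *
go(475,-97.5,121,16.2)
E
```

```text
t 16.77 pos [475.2 -97.8 121.7] zang -48.61 xdir [-0.0036 -0.0103 -0.9999] toolDelta [ 0.74  0.1  -0.38] turn -1.1311
F [ 0.61  0.02 -4.91] M [0.089 0.162 0.271] w 14.0 q [-0.221  0.377  2.004 -0.016  0.762  0.639]
```

Call:
send_rows(
  rows=[
    [0,0,0,0.025],
    [0,0,0,0.025],
  ],
)

```text
t: 16.93
ee_pos: [475.1, -97.8, 121.8]
orientation: [0.694, 1.453, -0.712]
ft_force: [-0.1, 0.2, -4.6]
width: 13.7
```

```bash
python3 - <<'E'
from h import *
go(475,-97.5,121,16.2)
d=snap('wrist','w6');go(475,-97.5,121,16.2)
P=cloud(d); comps(P,box(P,(350,680),(-180,90),(78,87)),100)
E
```

```text
t 16.93 pos [475.1 -97.8 121.8] zang -51.62 xdir [-0.0037 -0.0102 -0.9999] toolDelta [ 0.75  0.08 -0.33] turn -1.1836
F [-0.12  0.18 -4.64] M [0.05  0.136 0.371] w 13.7 q [-0.221  0.377  2.004 -0.016  0.762  0.692]
t 16.98 pos [475.2 -97.8 121.8] zang -51.71 xdir [-0.0037 -0.0102 -0.9999] toolDelta [ 0.77  0.08 -0.35] turn -1.1852
F [-0.07  0.82 -4.63] M [0.061 0.08  0.336] w 13.8 q [-0.221  0.377  2.004 -0.016  0.762  0.693]
10755 [294.7  41.5] mean [576.4 -29.8  81.9] rect [582.8 -25.1] [70.1 70. ] 73.8
10537 [381.5 158.6] mean [ 557.6 -121.1   82. ] rect [ 556.5 -122.7] [70.4 70.2] 73.5
```

View pics/w6.png

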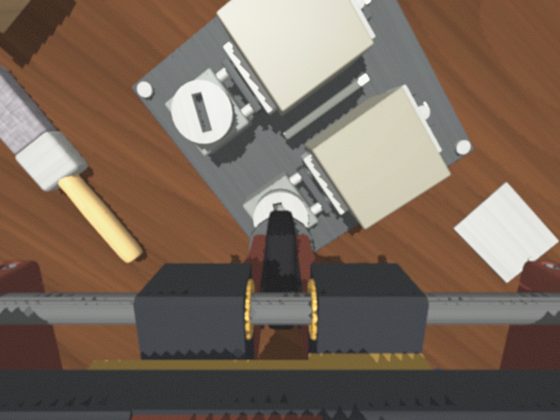

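The wrist view shows the left slot clearly at (202,111) and the right jaw on its cube, with the cube moved about 5 mm towards its stop. Torque is still near free running, so I'll continue.

Call:
send_rows(
  rows=[
    [0,0,0,0.025],
    [0,0,0,0.025],
  ],
)

```text
t: 17.15
ee_pos: [475.1, -97.8, 121.8]
orientation: [0.734, 1.439, -0.752]
ft_force: [0.5, 0.6, -4.1]
width: 14.5
```

```bash
python3 - <<'E'
from h import *
go(475,-97.5,121,16.2)
E
```

```text
t 17.15 pos [475.1 -97.8 121.8] zang -54.59 xdir [-0.0038 -0.0103 -0.9999] toolDelta [ 0.75  0.05 -0.31] turn -1.2356
F [ 0.51  0.65 -4.06] M [0.057 0.092 0.413] w 14.5 q [-0.221  0.377  2.004 -0.016  0.762  0.744]
```

Call:
send_rows(
  rows=[
    [0,0,0,0.025],
    [0,0,0,0.025],
  ],
)

```text
t: 17.32
ee_pos: [475.1, -97.7, 121.8]
orientation: [0.774, 1.423, -0.792]
ft_force: [-0.5, -0.3, -4.0]
width: 14.1
```

```bash
python3 - <<'E'
from h import *
go(475,-97.5,121,16.2)
E
```

```text
t 17.32 pos [475.1 -97.7 121.8] zang -57.58 xdir [-0.0038 -0.0103 -0.9999] toolDelta [ 0.76  0.05 -0.25] turn -1.2878
F [-0.48 -0.26 -4.03] M [0.099 0.103 0.418] w 14.1 q [-0.22   0.377  2.004 -0.016  0.762  0.796]
```

Call:
send_rows(
  rows=[
    [0,0,0,0.025],
    [0,0,0,0.025],
  ],
)

```text
t: 17.48
ee_pos: [475.1, -97.7, 121.8]
orientation: [0.814, 1.408, -0.832]
ft_force: [0.3, 1.0, -3.8]
width: 13.9
```

```bash
python3 - <<'E'
from h import *
go(475,-97.5,121,16.2)
E
```

```text
t 17.48 pos [475.1 -97.7 121.8] zang -60.57 xdir [-0.0039 -0.0104 -0.9999] toolDelta [ 0.77  0.05 -0.21] turn -1.3398
F [ 0.32  0.98 -3.83] M [0.124 0.056 0.494] w 13.9 q [-0.22   0.377  2.004 -0.016  0.763  0.848]
```

Call:
send_rows(
  rows=[
    [0,0,0,0.025],
    [0,0,0,0.025],
  ],
)

```text
t: 17.65
ee_pos: [475.0, -97.7, 121.8]
orientation: [0.853, 1.391, -0.871]
ft_force: [0.1, -0.1, -4.6]
width: 13.9
```

```bash
python3 - <<'E'
from h import *
go(475,-97.5,121,16.2)
E
```

```text
t 17.65 pos [475.  -97.7 121.8] zang -63.54 xdir [-0.004  -0.0105 -0.9999] toolDelta [ 0.75  0.04 -0.17] turn -1.3917
F [ 0.1  -0.1  -4.59] M [0.107 0.141 0.507] w 13.9 q [-0.22   0.377  2.004 -0.016  0.763  0.9  ]
```

Call:
send_rows(
  rows=[
    [0,0,0,0.02],
    [0,0,0,0.02],
  ],
)

```text
t: 17.82
ee_pos: [475.0, -97.6, 121.8]
orientation: [0.885, 1.377, -0.903]
ft_force: [0.4, 0.8, -4.1]
width: 13.8
```

```bash
python3 - <<'E'
from h import *
go(475,-97.5,121,16.2)
E
```

```text
t 17.82 pos [475.  -97.6 121.8] zang -65.95 xdir [-0.0041 -0.0105 -0.9999] toolDelta [ 0.76  0.06 -0.1 ] turn -1.4337
F [ 0.36  0.79 -4.07] M [0.168 0.143 0.558] w 13.8 q [-0.22   0.377  2.004 -0.016  0.763  0.943]
```

Call:
send_rows(
  rows=[
    [0,0,0,0.02],
  ],
)

```text
t: 17.9
ee_pos: [475.0, -97.6, 121.8]
orientation: [0.901, 1.369, -0.92]
ft_force: [0.0, 0.7, -4.4]
width: 14.1
```

```bash
python3 - <<'E'
from h import *
go(475,-97.5,121,16.2)
d=snap('wrist','w7'); go(475,-97.5,121,16.2)
for c in [(502,-2),(502.5,-1),(503,-2)]: print(slotfit(d,c))
im=slot(d,(502,-2))[0]; cv2.imwrite('pics/sl7.png',im)
P=cloud(d); comps(P,box(P,(350,680),(-180,90),(78,87)),100)
d=snap('side','s7'); go(475,-97.5,121,16.2)
E
```

```text
t 17.9 pos [475.  -97.6 121.8] zang -67.17 xdir [-0.0041 -0.0106 -0.9999] toolDelta [ 0.75  0.03 -0.11] turn -1.455
F [ 0.01  0.74 -4.42] M [0.117 0.16  0.553] w 14.1 q [-0.22   0.377  2.004 -0.016  0.763  0.964]
t 17.95 pos [475.  -97.6 121.8] zang -67.24 xdir [-0.0041 -0.0106 -0.9999] toolDelta [ 0.77  0.02 -0.12] turn -1.4564
F [-0.49  0.91 -3.93] M [0.118 0.164 0.52 ] w 13.8 q [-0.22   0.377  2.004 -0.016  0.763  0.965]
[(np.float64(504.38), np.float64(-2.08), np.float64(50.72), np.float64(160.1)), (np.float64(504.29), np.float64(-2.19), np.float64(51.0), np.float64(192.4)), (np.float64(504.26), np.float64(-2.21), np.float64(51.05), np.float64(211.1))]
[(np.float64(504.38), np.float64(-2.08), np.float64(50.72), np.float64(160.1)), (np.float64(504.29), np.float64(-2.19), np.float64(51.0), np.float64(192.4)), (np.float64(504.26), np.float64(-2.21), np.float64(51.05), np.float64(211.1))]
[(np.float64(504.38), np.float64(-2.08), np.float64(50.72), np.float64(160.1)), (np.float64(504.29), np.float64(-2.19), np.float64(51.0), np.float64(192.4)), (np.float64(504.26), np.float64(-2.21), np.float64(51.05), np.float64(211.1))]
11211 [239.1  43.5] mean [576.7 -28.2  81.9] rect [582.9 -25.2] [70.3 69.9] 73.8
11179 [360.7 133.1] mean [ 557.9 -121.6   82. ] rect [ 556.7 -122.6] [69.9 70.1] 73.7
t 18.0 pos [475.  -97.6 121.8] zang -67.12 xdir [-0.0041 -0.0106 -0.9999] toolDelta [ 0.77  0.01 -0.1 ] turn -1.4543
F [-0.78  0.43 -4.06] M [0.135 0.147 0.483] w 13.7 q [-0.22   0.377  2.004 -0.016  0.763  0.963]
```

View pics/sl7.png

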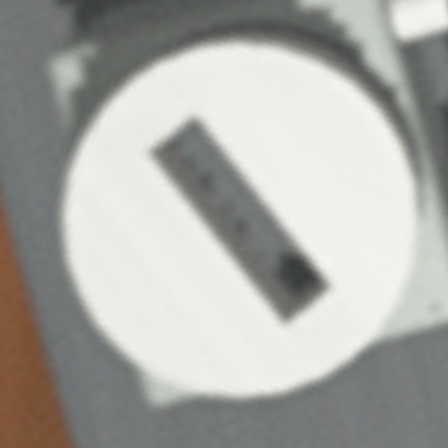

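The left slot now lies at about 51°, so the left screw is at about 1.0 rad, well short of its end stop. The right torque reads about 0.53 N m against 0.31 free, which is roughly 29 N. Backing off and lifting out.

Call:
send_rows(
  rows=[
    [0,0,0,-0.05],
    [0,0,0,-0.05],
    [-5,0,0,0],
    [-8,0,0,0],
    [-10,0,0,0],
    [-15,0,0,0],
    [-15,0,0,0],
    [-15,0,0,0],
    [0,0,0,0],
  ],
)

```text
t: 18.75
ee_pos: [475.9, -97.2, 197.1]
orientation: [0.832, 1.399, -0.848]
ft_force: [0.8, 0.2, -2.2]
width: 13.8
```

```bash
python3 - <<'E'
from h import *
go(488.5,212,190,-10.6)
E
```

```text
t 18.75 pos [475.9 -97.2 197.1] zang -61.85 xdir [-0.0022 -0.0097 -1.    ] toolDelta [   4.09  157.02 -266.69] turn -0.8945
F [ 0.81  0.18 -2.22] M [-0.06   0.056  0.015] w 13.8 q [-0.22   0.255  1.953 -0.012  0.934  0.867]
```

Call:
send_rows(
  rows=[
    [0,17.4,-29.6,0],
    [0,17.4,-29.6,0],
    [0,17.4,-29.6,0],
    [0,17.4,-29.6,0],
    [0,17.4,-29.6,0],
    [0,17.4,-29.6,0],
    [0,17.4,-29.6,0],
    [0,17.4,-29.6,0],
    [0,10,-17,0],
    [0,0,0,0],
  ],
)

```text
t: 19.58
ee_pos: [492.0, 208.2, 198.3]
orientation: [0.851, 1.384, -0.855]
ft_force: [-0.2, 0.1, -2.8]
width: 13.8
```

Call:
send_rows(
  rows=[
    [0,0,0,-0.1],
    [0,0,0,-0.1],
    [0,0,0,-0.1],
    [0,0,0,-0.1],
    [0,0,0,-0.1],
    [0,0,0,-0.1],
    [0,0,0,-0.1],
    [0,0,0,-0.1],
    [0,0,0,-0.09],
    [0,0,0,0],
  ],
)

```text
t: 20.42
ee_pos: [488.7, 203.9, 196.9]
orientation: [0.126, 1.561, -0.142]
ft_force: [-0.0, -0.4, -2.7]
width: 13.6
```

```bash
python3 - <<'E'
from h import *
go(488.5,212,190,-10.6)
d=snap('wrist','w8')
E
```

```text
t 20.42 pos [488.7 203.9 196.9] zang -9.79 xdir [ 0.0051 -0.011  -0.9999] toolDelta [ 6.84  7.99 -1.64] turn 0.0142
F [-0.01 -0.44 -2.73] M [-0.044  0.022  0.036] w 13.6 q [ 0.38   0.317  1.862 -0.015  0.962  0.559]
```

View pics/w8.png

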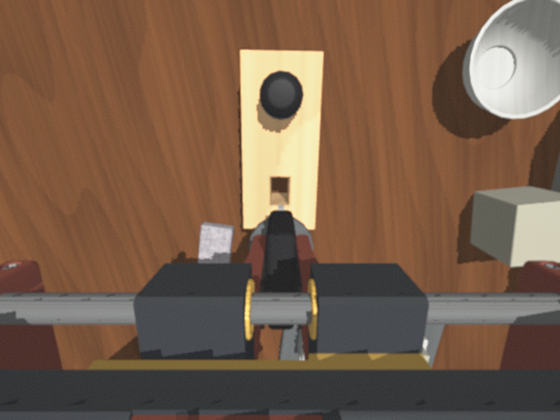

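Call:
send_rows(
  rows=[
    [5,4.4,-1,0.014],
    [8,4,-1,0],
    [10,0,0,0],
    [10,0,0,0],
    [10,0,0,0],
    [8,0,0,0],
    [0,0,0,0],
  ],
)

```text
t: 21.05
ee_pos: [487.7, 211.7, 139.5]
orientation: [0.15, 1.56, -0.168]
ft_force: [-1.1, -0.1, -2.6]
width: 13.5
```

```bash
python3 - <<'E'
from h import *
go(487.9,212.6,142,-10.6)
d=snap('side','s8'); a=cv2.resize(d['img'][120:220,170:270,::-1],None,fx=6,fy=6,interpolation=cv2.INTER_CUBIC);cv2.imwrite('pics/s8c.png',a)
shank(d,(488,212),74)
E
```

```text
t 21.05 pos [487.7 211.7 139.5] zang -11.6 xdir [ 0.0037 -0.0116 -0.9999] toolDelta [-2.51  0.88  0.07] turn -0.0174
F [-1.13 -0.09 -2.56] M [-0.043  0.134  0.017] w 13.5 q [ 0.394  0.405  1.895 -0.016  0.843  0.608]
71 3 [483.7 209.2  72.8] [482.9 201.6  71.9] [484.7 217.1  73.4] u 214 216 v 179 182
76 4 [483.8 200.7  78.4] [481.8 198.2  76.3] [486.1 204.3  79.5] u 215 217 v 180 181
81 9 [484.  204.8  83.4] [480.7 198.3  82.3] [489.9 213.1  85.1] u 213 217 v 177 180
86 5 [486.1 205.7  88.8] [481.2 201.7  87.5] [491.3 208.1  90.1] u 214 217 v 175 177
91 10 [483.3 206.8  93.3] [478.7 202.1  91.8] [492.  211.2  95.8] u 213 217 v 174 176
96 6 [485.3 206.   98.8] [480.4 203.8  96.2] [491.2 209.2 100.6] u 213 217 v 173 174
101 8 [484.1 207.7 103. ] [479.7 205.2 101.3] [489.7 213.9 105.3] u 212 216 v 171 173
106 6 [482.8 208.3 108.1] [478.1 206.5 106.7] [489.7 210.2 110.8] u 212 216 v 170 171
111 9 [484.1 206.5 113.6] [480.6 201.3 111.2] [490.9 213.7 115.5] u 212 216 v 168 170
116 4 [482.8 207.5 117.6] [478.6 203.9 116.3] [485.7 209.9 118.8] u 212 215 v 168 168
121 1 [470.1 208.1 125.4] [470.1 208.1 125.4] [470.1 208.1 125.4] u 209 209 v 167 167
126 14 [477.5 201.6 129.4] [466.9 191.5 126.8] [494.8 217.1 131. ] u 207 219 v 164 167
131 33 [481.8 204.6 132.8] [465.2 188.8 131.4] [504.2 229.2 136. ] u 207 220 v 161 167
```

View pics/s8c.png

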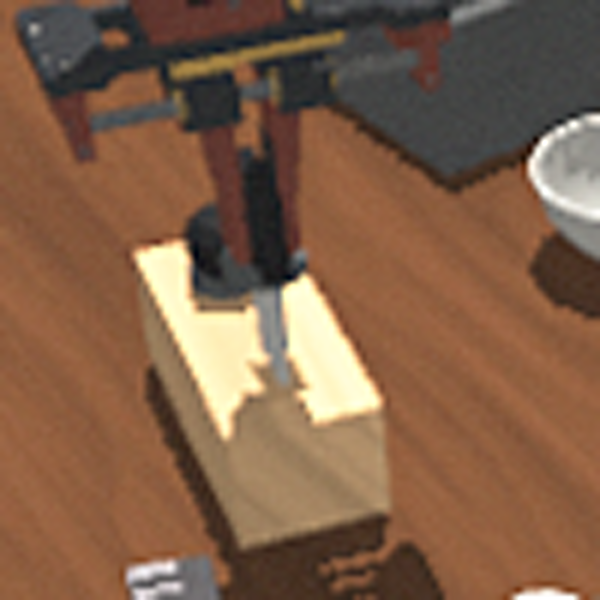

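Call:
send_rows(
  rows=[
    [0,1.5,0,-0.017],
    [0,0,0,0],
    [4,0,0,0],
    [4,0,0,0],
    [4,0,0,0],
    [4,0,0,0],
    [0,0,0,0],
  ],
)

```text
t: 21.68
ee_pos: [489.6, 213.7, 123.8]
orientation: [0.137, 1.558, -0.152]
ft_force: [-0.3, -1.0, -2.5]
width: 13.4
```

```bash
python3 - <<'E'
from h import *
go(487.9,213,100,-10.6)
E
```

```text
t 21.68 pos [489.6 213.7 123.8] zang -10.53 xdir [ 0.0069 -0.0103 -0.9999] toolDelta [23.82 -0.8  -1.76] turn 0.0012
F [-0.35 -1.03 -2.46] M [-0.077  0.069 -0.025] w 13.4 q [ 0.396  0.432  1.9   -0.017  0.808  0.592]
```

Call:
send_rows(
  rows=[
    [6,-0.3,-1.3,0],
    [8,0,0,0],
    [8,0,0,0],
    [6,0,0,0],
    [0,0,0,0],
  ],
)

```text
t: 22.1
ee_pos: [488.3, 213.3, 92.8]
orientation: [0.137, 1.558, -0.152]
ft_force: [-0.1, 0.1, -3.0]
width: 13.8
```

```bash
python3 - <<'E'
from h import *
go(487.9,212.7,76.6,-10.6)
E
```

```text
t 22.1 pos [488.3 213.3  92.8] zang -10.54 xdir [ 0.0069 -0.0103 -0.9999] toolDelta [16.17 -0.48 -0.38] turn 0.0011
F [-0.1   0.11 -2.99] M [-0.058  0.095  0.018] w 13.8 q [ 0.397  0.481  1.916 -0.018  0.742  0.594]
```

Call:
send_rows(
  rows=[
    [6,0,0,0],
    [5,0,0,0],
    [3,0,0,0],
    [0,0,0,0],
  ],
)

```text
t: 22.43
ee_pos: [488.5, 213.1, 76.8]
orientation: [0.137, 1.559, -0.152]
ft_force: [0.4, 0.2, -0.2]
width: 14.4
```

```bash
python3 - <<'E'
from h import *
go(487.9,212.7,76.6,-10.6)
E
```

```text
t 22.43 pos [488.5 213.1  76.8] zang -10.54 xdir [ 0.0064 -0.0105 -0.9999] toolDelta [ 0.22 -0.52 -0.47] turn 0.0011
F [ 0.39  0.16 -0.17] M [-0.064  0.112 -0.053] w 14.4 q [ 0.396  0.509  1.921 -0.019  0.71   0.594]
```

The weight is off the wrist (Fz from −3 to 0), so the collar is seated. Releasing.

Call:
send_rows(
  rows=[
    [0.5,0,0,0],
    [0,0,0,0],
  ],
)

```text
t: 22.6
ee_pos: [488.6, 213.2, 77.0]
orientation: [0.137, 1.559, -0.152]
ft_force: [0.7, 0.1, -3.6]
width: 13.8
```

Call:
send_rows(
  rows=[
    [0,0,0,0],
    [0,0,0,0],
    [0,0,0,0],
    [0,0,0,0],
    [0,0,0,0],
    [0,0,0,0],
    [0,0,0,0],
    [0,0,0,0],
    [0,0,0,0],
    [0,0,0,0],
  ],
  fingers=1,
)

```text
t: 23.43
ee_pos: [490.4, 213.9, 78.7]
orientation: [0.138, 1.555, -0.15]
ft_force: [-0.3, 0.5, -0.2]
width: 77.3
```

```bash
python3 - <<'E'
from h import *
go(487.9,212.7,76.6,-10.6)
E
```

```text
t 23.43 pos [490.4 213.9  78.7] zang -10.54 xdir [ 0.0106 -0.0088 -0.9999] toolDelta [ 2.04 -1.67 -2.3 ] turn 0.001
F [-0.25  0.54 -0.23] M [-0.028  0.06   0.017] w 77.3 q [ 0.396  0.506  1.919 -0.019  0.71   0.594]
```

Call:
send_rows(
  rows=[
    [0,0,0,0],
    [0,0,-1.5,0],
    [-10,0,0,0],
    [-20,0,0,0],
    [-25,0,0,0],
    [-25,0,0,0],
    [-25,0,0,0],
    [-25,0,0,0],
    [0,0,0,0],
    [0,0,0,0],
  ],
)

```text
t: 24.27
ee_pos: [485.8, 215.0, 217.7]
orientation: [0.137, 1.557, -0.151]
ft_force: [-0.9, -0.1, -0.2]
width: 87.9
```

Call:
send_rows(
  rows=[
    [-15,15,0,0],
    [-15,15,0,0],
    [-15,20,0,0],
    [0,25,0,0],
    [0,25,0,0],
    [0,25,0,0],
    [0,0,0,0],
    [0,0,0,0],
  ],
)

```text
t: 24.93
ee_pos: [505.6, 341.1, 259.2]
orientation: [0.135, 1.563, -0.156]
ft_force: [-0.5, -0.5, -0.5]
width: 87.8
```

```bash
python3 - <<'E'
from h import *
go(487.9,212.7,76.6,-10.6)
for n in ['top','side']:
  d=snap(n,n+'9'); P=cloud(d); print(n)
  print('block'); comps(P,box(P,(350,650),(120,450),(59,69)),60)
  print('key'); comps(P,box(P,(350,650),(120,250),(106,125)))
  print('knob'); comps(P,box(P,(350,650),(260,350),(85,107)))
  print('cubes'); comps(P,box(P,(350,680),(-180,90),(78,87)),50)
  for c in [(502,-2),(474,-98)]: print(slotfit(d,c))
  a=d['img'][:,:,::-1]
  a=a[150:280,110:350] if n=='top' else a[110:290,170:350]
  cv2.imwrite(f'pics/{n}9c.png',cv2.resize(a,None,fx=3.2,fy=3.2,interpolation=cv2.INTER_CUBIC))
E
```

```text
t 24.93 pos [505.6 341.1 259.2] zang -10.65 xdir [ 0.0013 -0.0135 -0.9999] toolDelta [ 184.26 -127.1     5.62] turn -0.0009
F [-0.54 -0.55 -0.48] M [-0.069  0.096  0.01 ] w 87.8 q [ 0.58   0.366  1.628 -0.013  1.155  0.771]
top
block
1565 [166.4 230.3] mean [495.7 253.4  64.5] rect [496.3 256.4] [171.6  75.1] 79.4
key
126 [178.5 232.6] mean [486.4 210.8 116. ] rect [486.7 211.8] [49.8 13.8] 79.4
knob
197 [144.6 226.1] mean [503.8 297.1  99.2] rect [504.3 298.8] [35.8 34.3] 89.8
cubes
765 [277.3 195.5] mean [580.  -25.1  82.2] rect [580.6 -25.1] [69.7 70.2] 73.6
768 [316.5 205.7] mean [ 553.9 -122.6   82.2] rect [ 554.3 -122.9] [69.9 70.7] 73.6
[(np.float64(507.92), np.float64(5.39), np.float64(51.3), np.float64(3.8)), (np.float64(502.96), np.float64(-0.93), np.float64(51.52), np.float64(85.3)), (np.float64(502.72), np.float64(-1.22), np.float64(51.5), np.float64(137.0))]
[(np.float64(481.34), np.float64(-91.97), np.float64(41.94), np.float64(3.6)), (np.float64(474.82), np.float64(-97.05), np.float64(37.65), np.float64(90.7)), (np.float64(474.64), np.float64(-97.19), np.float64(37.74)
[... 225 characters left out ...]
501.5 293.8  95.9] rect [502.9 298.7] [33.3 36.5] 43.1
cubes
496 [290.  210.8] mean [579.4 -26.3  81.4] rect [580.4 -24.6] [73.8 70.9] 72.7
593 [304.  236.1] mean [ 553.  -123.7   81.5] rect [ 553.7 -121.8] [75.7 70.5] 74.5
[(np.float64(502.02), np.float64(-2.93), np.float64(49.86), np.float64(89.7)), (np.float64(501.95), np.float64(-2.89), np.float64(50.47), np.float64(140.7)), (np.float64(501.92), np.float64(-2.87), np.float64(50.71), np.float64(178.8))]
[(np.float64(473.05), np.float64(-99.17), np.float64(36.18), np.float64(102.4)), (np.float64(473.23), np.float64(-98.96), np.float64(36.64), np.float64(145.9)), (np.float64(473.3), np.float64(-98.87), np.float64(36.84), np.float64(177.4))]
```

View pics/top9c.png

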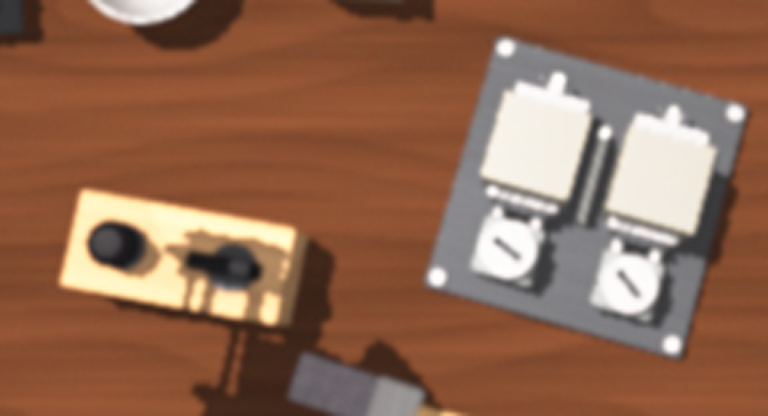

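View pics/side9c.png

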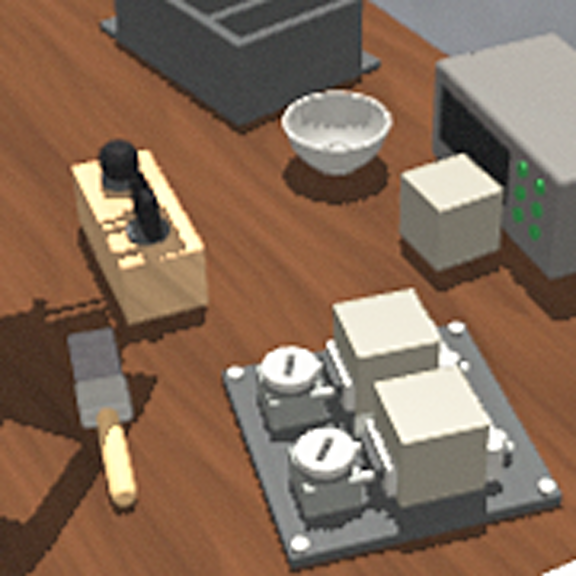

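```bash
python3 -c "
from h import *
print(ctrl.close_job())"
```

```text
the job is handed in; nothing more can be done
None
```

I tightened both captive screws with the flat key, then put the key back in its own pocket and released it. The job is handed in, after 25 s of the 67 s allowed. I can't read the jaw forces directly, so the clamping figures below come from the wrist torque.

- **Left screw:** torque rose from about 0.32 N m running free to about 0.54 N m, which is roughly 30 N on the jaw. The screw ended at about 1.0 rad.
- **Right screw:** torque rose from about 0.31 to about 0.53 N m, roughly 29 N. The screw ended at about 1.24 rad, short of the 1.65 end stop.
- **Accuracy:** single torque readings scatter by about 0.04 N m, so averaged they are good to about 5 N. Turning past the knee gives about 23 N plus the push needed to slide the cube. I had to estimate where each knee was, because the blade lagged the tool by up to 14° from play and twist. Both methods put the force inside the 15–60 N window.
- **Key:** upright, with its top at 116 mm and its yaw at 79.4°, as at the start. The views put it within about 3 mm of where it began. The wrist carried almost no weight just before release, so the collar was on the block.
- **Other objects:** in the final top and side views, the box key measures where it stood at the start. The bowl, spare cube and brush look undisturbed. I didn't check the weight or the spatula in the last pictures. The gripper was empty and clear of everything.
- **Disagreements:** the cameras differ by up to 2.5 mm from each other, and the tool drifted in tilt by up to 1.4°. Neither affected the fits.

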